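Reset the drill press lever stop and lock it again

ROBOT

A 7-joint arm with a two-finger parallel gripper is mounted at the origin on the work surface. World frame = base frame: x ahead of the robot, y to its left, z up, the work surface at z = 0. Lengths are in m, angles in rad, forces in N, time in s.
With the tool pointing down it reaches from about 0.425 to 1.025 m from the base axis. Payload 9.4 kg.
Tool frame: the origin (TCP) lies on the mounting face of the last link; the fingertips stand 186 mm ahead of it and the grasp point (between the pads) lies 167 mm ahead of it; z points along the fingers, y is the direction in which the jaws open and shut (so a half turn about z gives the same grasp; the last joint's range is limited). The gripper opens to 93 mm and grips with 3 to 60 N. Pads are 15 mm wide; open, the fingers measure 128 mm over their backs; the gripper's body (75 mm by 188 mm) begins 65 mm behind the grasp point.
Start: joints at [-1.246, 0.599, -0.003, 1.599, 0.002, 0.943, -0.08], TCP at [0.284, 0.667, 0.405] pointing down, gripper open.
Joint ranges: [-2.57, 2.57], [-0.35, 1.97], [-1.29, 1.29], [0.11, 2.56], [-1.05, 4.19], [0.11, 1.86], [-2.63, 2.63]. Speed limits (rad/s): [2.22, 2.22, 3.01, 3.01, 3.14, 3.14, 3.14].

INTERFACE

Orientations are given as a unit quaternion [x, y, z, w].
In Python, from cell import observe, grab_frame, job gives the robot as it stands.
- The arm moves only by the tool send_rows, never from a script. Its argument "commands" is text: rows parted by semicolons, each of 7 numbers parted by spaces: the turn, a rotation vector about the tool's x, y, z in units of 4 degrees (1.0 is 4 degrees), then the shift along the tool's x, y, z in units of 3 cm (1.0 is 3 cm), then the gripper's target within -1 to 1 (shut at 1, half-way at 0, fully open at -1). A call has 1 to 10 rows; each row shifts and turns the commanded pose from where the row before left it, along the tool's axes as they then stand; what a row does not reach is not made up. A row lasts 1/12 s, in which the tool goes at most 41.7 mm and 7.16 degrees, less where a joint would pass 70% of its speed; a pose out of reach is approached as far as the arm can. A call with a number of a shift or a turn outside -1 to 1 is refused whole. A call with a gripper value outside its range is refused whole. The fingers move at their own pace and stop on an object; "force" is the grip in N (left out, the last holds). Time passes only in rows, so rows that do not move let the fingers close. It gives the time, the measured TCP pose, the force and the opening at its end, in the units of the state.
- observe(): the state, without advancing time (a new reading comes with each control period).
- grab_frame(name): name is "side" or "top"; returns a dict with "frame" (400x640x3 uint8, red, green, blue), "fx", "fy", "cx", "cy" (pixels), "k1" (the pictures are not rectified: a ray, as slopes to the right and down, at radius r is drawn at 1 + k1 r^2 times it, then the intrinsics apply), "R" (3x3) and "t" (3): a world point X has camera coordinates R X + t. Camera axes: x right, y down, z forward; pixel columns grow to the right and rows downward; lengths in m; the calibration is good to about 2 mm. A picture is of the moment at which its call begins. There is no depth.
- job.finish_job(): hands the job in, once; it reports no verdict.
The state is a dict: "time_s": time; "qpos": joint angles; "dq": joint speeds; "effort": joint torques, N m; "eef_pos": TCP position; "tcp_rot": TCP orientation; "wrist_force": force on the tool from outside, world axes, zero at the start; "torque": the same for the moment, N m; "width": finger opening in m.
Only numpy, scipy, OpenCV 4.12 (cv2) and the standard library are available. Lean on these libraries where they do the work, as an engineer would, in place of code of your own. Each camera call takes 0.05 s, during which the arm holds its last target.

TASK

Reset the lever stop of the drill press: swing the handle of the dark lock ring anticlockwise (seen from above) until the ring is slack, then turn the brass wheel above it anticlockwise by its crank pin until the pin and white line point at the red index. Then swing the lock ring's handle clockwise until you feel it bind and it takes about 10 N (8 to 12 N) at the handle to move it on; never strain it or force the wheel while it is locked, leave the wheel on the index, let go, and do not disturb the other things on the bench.

Things in the scene. Friction and masses are not known exactly. Their poses are not given: they have to be found in the camera images.
- stop_axis (a point): Point on the upright axis about which lock ring and brass wheel both turn, at the height of the wheel's underside (112 mm above the bench)
- press: The drill press, fixed, turned up to 0.25 rad. Origin on the stop axis at bench height, axes as the world's at yaw 0. The stop post, a cast pillar 72 mm thick, is on the left end of its base plate (240 x 430 mm, 20 mm thick); the column stands 70 mm along +x and 280 mm along -y of the axis, with work table, head and lever about it. Nothing overhangs the post
- lock_ring: Knurled dark steel ring, 82 mm across, just below the brass wheel; origin on the stop axis. Seen from above anticlockwise loosens, clockwise tightens; it turns 1 rad anticlockwise and 2 clockwise from its start, where it is tight, its arm about 60 degrees anticlockwise of the press's x axis. Slack, it turns under 1 N at the handle; starting it from tight takes 2 to 12 N; 0.4 rad frees it
- ring_handle (a point): On the axis of the ring's upright handle, a black cylinder 14 mm thick on a radial arm, 95 mm from the stop axis. At first this point is 132 mm above the bench, handle top 150, arm top 105; 1 rad clockwise raises them 6.5 mm. Once the ring binds, force at the handle rises some 0.5 N per mm. After the wheel is turned it binds 0.4 to 1.7 rad farther clockwise than it first stood: feel it while moving (at rest its friction hides the force)
- adjuster: The brass adjuster wheel, 104 mm across, 10 mm thick, its underside 112 mm above the bench; origin on the stop axis at its underside, z up, x axis along the white line through the crank pin. Held fast while the lock ring is tight; slack, it turns under about 5 N at the crank pin and stays where left, rising 8.5 mm per rad. A hub and screw end stand on its middle, 36 mm across to 130 mm above the bench, then 16 mm across to 158
- crank_pin (a point): A point on the axis of the wheel's upright crank pin, a dark wooden cylinder 14 mm in diameter, 42 mm from the stop axis, rising from the wheel's top (122 mm above the bench) to 163 mm; this point is 145 mm above the bench
- index: The red index clip on the post; origin on the stop axis at bench height, x axis along its pointer. The wheel is to be turned anticlockwise 0.4 to 1.2 rad to bring its x axis onto this one. It does not move
- index_tip (a point): The inner end of the red pointer, on its top, 60 mm from the stop axis and 117 mm above the bench
- wheel_shoe: A brake shoe hidden in the post. The lock ring presses it upward on a flange of the wheel; its force on the wheel is the clamping force: 10 N at the handle while tightening gives 20 to 35 N of clamping, in proportion; 0 when slack. It keeps its force when the handle is let go
- bowl_nest: Bystander: nest of three graded soapstone bowls, grey-green, cream and pink, 140 mm across, 53 mm high; origin under its centre
- pawn: Bystander: speckled cream chess pawn, 36 mm across, 68 mm high, origin under its centre
- chuck_key: Bystander: brass T-shaped chuck key, 75 mm long, lying on the base plate between post and column; origin under its middle
- tortoise: Bystander: pink soapstone tortoise, 90 mm long, 41 mm high, origin under its middle
- sanding_block: Bystander: cork sanding block, 100 x 56 x 36 mm, origin under its middle

How it is judged:
By the outcome, as a careful person would: the job done as asked, in the order asked, and still so for the second after the job is handed in, with the robot touching nothing.
It also fails if it takes over 67 s, if anything falls off the work surface, if the arm or the gripper's body presses on something with over 40 N, if the wrist force passes 120 N, or if a joint passes its speed limit or range.

## Working session

There is one attempt and no reset: what is moved stays moved. The work goes in short steps, Python scripts to look and compute and a tool call to move; the robot and the scene stay as the last step left them, time stands still between calls to the robot, and variables do not carry over. Pictures are saved under pics/ and viewed, and the job is handed in when it is done.

Besides the shell and the picture viewer there is one more tool, called after "Emit:" by a JSON object that holds its "op" and its "data". send_rows: Moves the arm, as the interface text tells. Shifts and turns lie within -1 to 1; 1 stands for 3 cm of shift or 4 degrees of turn. Its arguments: {"type":"object","properties":{"commands":{"type":"string"},"force":{"type":"number"}},"required":["commands"]}

```bash
ls; mkdir -p pics; cat > h.py <<'E'
import numpy as np, cv2, json
from cell import observe, grab_frame, job
def grab(n,fn):
    f=grab_frame(n); cv2.imwrite('pics/'+fn+'.png',f['frame'][:,:,::-1]); 
    import pickle; pickle.dump(f,open('pics/'+fn+'.pkl','wb')); return f
def load(fn):
    import pickle; return pickle.load(open('pics/'+fn+'.pkl','rb'))
def proj(f,X):
    X=np.atleast_2d(X); c=(np.array(f['R'])@X.T).T+np.array(f['t']); s=c[:,:2]/c[:,2:]
    r2=(s**2).sum(1,keepdims=True); s=s*(1+f['k1']*r2)
    return s*[f['fx'],f['fy']]+[f['cx'],f['cy']]
def ray(f,px):
    d=(np.array(px,float)-[f['cx'],f['cy']])/[f['fx'],f['fy']]; s=d.copy()
    for _ in range(30): s=d/(1+f['k1']*(s@s))
    R=np.array(f['R']); o=-R.T@np.array(f['t']); v=R.T@np.array([s[0],s[1],1]); return o,v
def atz(f,px,z):
    o,v=ray(f,px); return o+v*(z-o[2])/v[2]
E
python3 - <<'E'
from h import *
for n in('top','side'):
    f=grab(n,n+'0'); print(n,f['fx'],f['k1'],-np.array(f['R']).T@np.array(f['t']),f['R'])
print(observe())
E
```

```text
pics
top 406.9993917297377 0.007026119033788417 [ 0.24144689 -0.05860501  1.54629584] [[-0.0138268  -0.9998681   0.00852117]
 [-0.9892279   0.01243664 -0.14585438]
 [ 0.14572917 -0.01044607 -0.98926937]]
side 366.90227854737356 0.005367149840309291 [ 0.04763046 -0.92482316  0.69234364] [[ 0.89351955 -0.44902071 -0.00179497]
 [-0.23423907 -0.46270132 -0.85500851]
 [ 0.38308599  0.76438727 -0.51861086]]
{'time_s': 0.1, 'qpos': array([-1.2457072 ,  0.60004444, -0.00255652,  1.60004627,  0.00185098,
        0.94288413, -0.0797663 ]), 'dq': array([-5.89275214e-04, -1.25747939e-03,  8.60015640e-04, -3.61100689e-03,
       -3.35505473e-05, -1.64122673e-03,  1.04695590e-03]), 'effort': array([ 4.47751270e-03, -7.66556168e+01,  1.50179621e+00, -2.52942234e+01,
       -5.23242331e-02,  1.35819442e-02,  9.53649396e-05]), 'eef_pos': array([0.28344398, 0.66710609, 0.40394774]), 'tcp_rot': array([ 1.99480764e-01,  9.79901499e-01, -6.88091522e-04, -5.71157173e-05]), 'wrist_force': array([-0.21619199,  0.01786656, -0.14981087]), 'torque': array([ 0.0146433 , -0.00831238, -0.0236304 ]), 'width': 0.09298434212056696}
```

View pics/top0.png

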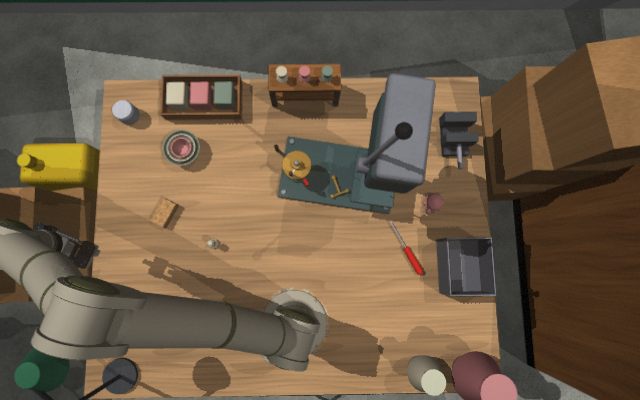

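View pics/side0.png

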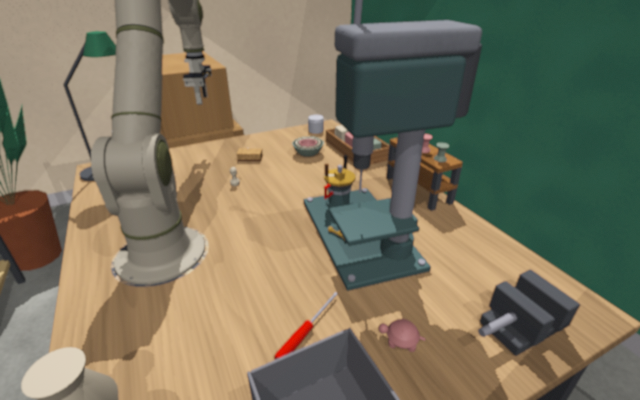

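```bash
python3 - <<'E'
from h import *
a=cv2.imread('pics/top0.png')[120:220,260:400]; cv2.imwrite('pics/z1.png',cv2.resize(a,(784,560),interpolation=cv2.INTER_CUBIC))
a=cv2.imread('pics/side0.png')[140:250,290:430]; cv2.imwrite('pics/z2.png',cv2.resize(a,None,fx=5,fy=5,interpolation=cv2.INTER_CUBIC))
E
```

```text
(no output)
```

View pics/z1.png

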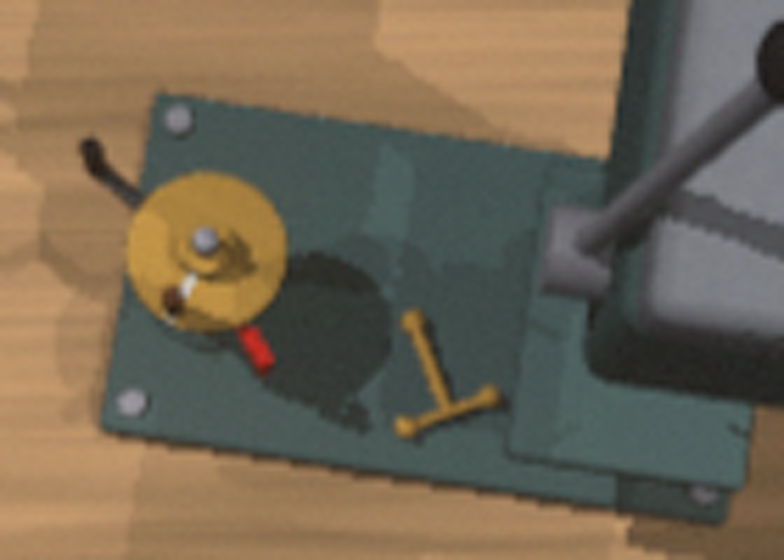

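View pics/z2.png

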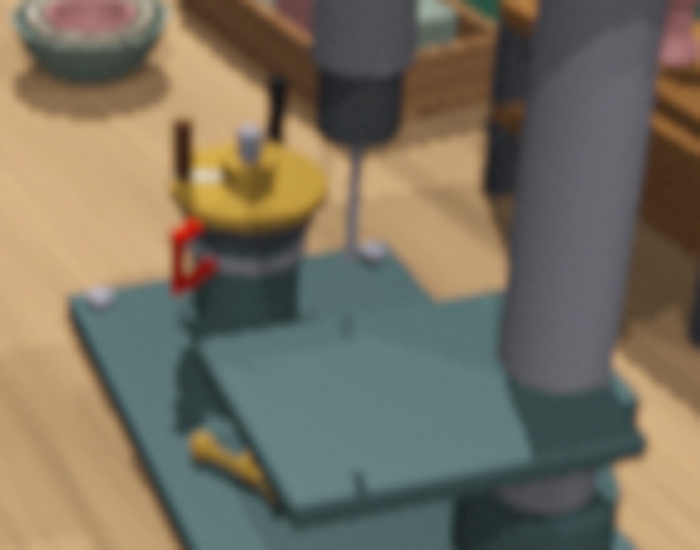

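```bash
cat > fit.py <<'E'
from h import *
from scipy.optimize import least_squares
T=load('top0');S=load('side0')
t=lambda x,y:np.array([260+(x+.5)/5.6-.5,120+(y+.5)/5.6-.5]); s=lambda x,y:np.array([290+(x+.5)/5-.5,140+(y+.5)/5-.5])
pol=lambda r,a,z:lambda p:[p[0]+r*np.cos(p[a]),p[1]+r*np.sin(p[a]),z]
ax=lambda z:lambda p:[p[0],p[1],z]
obs=[('T',t(207,251),ax(.122)),('T',t(204,238),ax(.158)),('T',t(172,296),pol(.042,2,.163)),('T',t(92,150),pol(.095,3,.150)),('T',t(243,331),pol(.060,4,.117)),
('S',s(250,130),ax(.158)),('S',s(183,125),pol(.042,2,.163)),('S',s(278,82),pol(.095,3,.150)),('S',s(250,186),ax(.122)),('S',s(198,228),pol(.06,4,.117))]
F={'T':T,'S':S}
def res(p): return np.concatenate([proj(F[c],g(p[:5]))[0]+p[5+2*(c=='S'):7+2*(c=='S')]-o for c,o,g in obs]+[p[5:]*.3])
r=least_squares(res,[.55,-.05,2.5,1,-2.5,0,0,0,0])
print(r.x, r.fun.reshape(-1,2).round(2))
for c,o,g in obs[:2]: print(atz(T,o,g([0,0,0,0,0])[2]))
print('turn needed',r.x[4]-r.x[2])
# base plate corners top z=.02
for q in[(157,95),(104,430)]: print(atz(T,t(*q),.02))
E
python3 fit.py
```

```text
[ 0.56661667 -0.02011927  2.6506294   0.86573765 -2.67859161 -0.53742442
 -0.03012388  0.03196125  0.44165152] [[-0.27  0.01]
 [-0.04  0.03]
 [ 0.01 -0.14]
 [-0.62 -0.55]
 [ 0.97  0.65]
 [ 0.2   0.67]
 [ 0.41  0.13]
 [-0.   -0.04]
 [-0.07 -0.6 ]
 [-0.55 -0.19]
 [-0.16 -0.01]
 [ 0.01  0.13]]
[ 0.56677492 -0.01917383  0.122     ]
[ 0.5668572 -0.0183701  0.158    ]
turn needed -5.329221008273627
[0.70075419 0.0172929  0.02      ]
[0.46710434 0.05430604 0.02      ]
```

```bash
python3 - <<'E'
from h import *
T=load('top0');S=load('side0')
for z in (.3,.45,.55):
  print(z,[atz(T,q,z)[:2].round(3) for q in [(388,75),(433,82),(418,192),(368,180)]])
for z in (.2,.3,.45):
  print('knob',z,atz(T,(403,130),z).round(3),'boss',atz(T,(361,165),z).round(3))
# column line in side: bottom/top of head 
c=np.array([.592,-.308])
for z in (.02,.1,.2,.3,.4,.45,.5,.55,.6): print(z,proj(S,[*c,z]).round(0),proj(T,[*c,z]).round(0))
a=cv2.imread('pics/side0.png')[0:250,290:500]; cv2.imwrite('pics/z3.png',cv2.resize(a,None,fx=2.4,fy=2.4,interpolation=cv2.INTER_CUBIC))
E
```

```text
0.3 [array([ 0.819, -0.323]), array([ 0.793, -0.467]), array([ 0.434, -0.4  ]), array([ 0.474, -0.246])]
0.45 [array([ 0.749, -0.291]), array([ 0.727, -0.418]), array([ 0.411, -0.359]), array([ 0.446, -0.224])]
0.55 [array([ 0.703, -0.27 ]), array([ 0.683, -0.385]), array([ 0.395, -0.332]), array([ 0.427, -0.209])]
knob 0.2 [ 0.665 -0.387  0.2  ] boss [ 0.544 -0.239  0.2  ]
knob 0.3 [ 0.634 -0.363  0.3  ] boss [ 0.522 -0.226  0.3  ]
knob 0.45 [ 0.587 -0.326  0.45 ] boss [ 0.488 -0.206  0.45 ]
0.02 [[397. 250.]] [[372. 163.]]
0.1 [[400. 227.]] [[376. 158.]]
0.2 [[404. 195.]] [[381. 151.]]
0.3 [[409. 160.]] [[386. 143.]]
0.4 [[414. 120.]] [[393. 134.]]
0.45 [[417.  98.]] [[396. 128.]]
0.5 [[420.  75.]] [[400. 122.]]
0.55 [[424.  50.]] [[405. 116.]]
0.6 [[427.  23.]] [[410. 109.]]
```

View pics/z3.png

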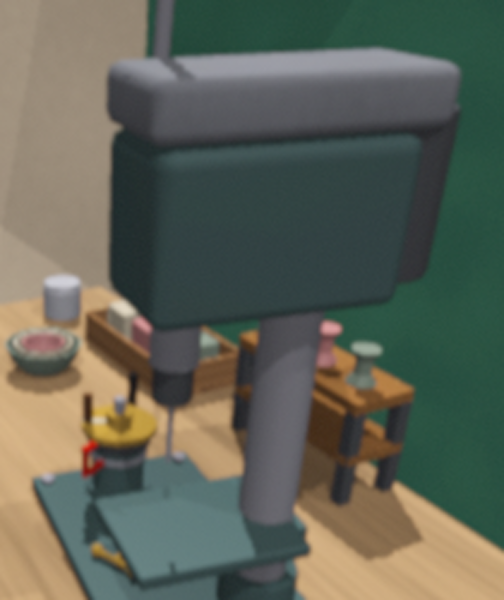

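```bash
cat > plan.py <<'E'
from h import *
from scipy.spatial.transform import Rotation as Ro
def state():
    o=observe(); R=Ro.from_quat(o['tcp_rot']); m=R.as_matrix(); psi=np.arctan2(m[1,1],m[0,1]); return o,m,psi
def plan(xyz,psi1,n,g):
    o,m,psi=state(); p=o['eef_pos'].copy(); xyz=np.array(xyz)
    dpsi=(psi1-psi+np.pi)%(2*np.pi)-np.pi
    if abs(psi1-psi)>np.pi: print('wrap!')
    rows=[]
    R=Ro.from_matrix(m)
    # target orientation: straight down with psi1
    y=np.array([np.cos(psi1),np.sin(psi1),0]);z=np.array([0,0,-1.]);x=np.cross(y,z)
    Rt=Ro.from_matrix(np.c_[x,y,z])
    for i in range(n):
        k=n-i
        d=R.inv().apply((xyz-p)/k)/.03
        # incremental yaw (about vertical), with levelling in the rotation
        if k==1: dr=(R.inv()*Rt).as_rotvec()
        else:
            ps=psi+dpsi*(i+1)/n; y=np.array([np.cos(ps),np.sin(ps),0]);xx=np.cross(y,z)
            dr=(R.inv()*Ro.from_matrix(np.c_[xx,y,z])).as_rotvec()
        u=np.round(np.r_[np.degrees(dr)/4,d],2)
        assert (abs(u)<=1).all(),u
        p=p+R.apply(u[3:]*.03); R=R*Ro.from_rotvec(np.radians(u[:3]*4))
        rows.append(' '.join('%g'%(v+0) for v in u)+' %g'%g)
    for i in range(0,n,10): print('; '.join(rows[i:i+10])); print()
    print('end',p.round(4))
E
python3 - <<'E'
from plan import *
plan([.628,.053,.395],-.705,30,-1)
E
```

```text
-0.02 0 0.89 -0.62 -0.48 0.01 -1; 0 0 0.9 -0.65 -0.44 0.01 -1; 0 0 0.89 -0.67 -0.4 0.01 -1; 0 0 0.9 -0.7 -0.35 0.01 -1; 0 0 0.89 -0.72 -0.31 0.01 -1; 0 0 0.9 -0.74 -0.27 0.01 -1; 0 0 0.89 -0.75 -0.22 0.01 -1; 0 0 0.9 -0.76 -0.17 0.01 -1; 0 0 0.89 -0.77 -0.12 0.01 -1; 0 0 0.9 -0.78 -0.07 0.01 -1

0 0 0.89 -0.78 -0.03 0.01 -1; 0 0 0.9 -0.78 0.02 0.01 -1; 0 0 0.89 -0.78 0.07 0.01 -1; 0 0 0.9 -0.77 0.12 0.01 -1; 0 0 0.89 -0.76 0.17 0.01 -1; 0 0 0.9 -0.75 0.22 0.01 -1; 0 0 0.89 -0.74 0.26 0.01 -1; 0 0 0.9 -0.72 0.31 0.01 -1; 0 0 0.89 -0.7 0.35 0.01 -1; 0 0 0.9 -0.68 0.4 0.01 -1

0 0 0.89 -0.65 0.44 0.01 -1; 0 0 0.9 -0.62 0.48 0.01 -1; 0 0 0.89 -0.59 0.51 0.01 -1; 0 0 0.9 -0.56 0.55 0.01 -1; 0 0 0.89 -0.52 0.58 0.01 -1; 0 0 0.9 -0.48 0.61 0.01 -1; 0 0 0.89 -0.45 0.64 0.01 -1; 0 0 0.9 -0.4 0.67 0.01 -1; 0 0 0.89 -0.36 0.7 0.01 -1; 0 0 0.9 -0.32 0.72 0.01 -1

end [0.6281 0.0529 0.3951]
```

Emit:
{"op": "send_rows", "data": {"commands": "0 0 0.9 -0.62 -0.48 0 -1; 0 0 0.9 -0.65 -0.44 0 -1; 0 0 0.9 -0.67 -0.4 0 -1; 0 0 0.9 -0.7 -0.35 0 -1; 0 0 0.9 -0.72 -0.31 0 -1; 0 0 0.9 -0.74 -0.27 0 -1; 0 0 0.9 -0.75 -0.22 0 -1; 0 0 0.9 -0.76 -0.17 0 -1; 0 0 0.9 -0.77 -0.12 0 -1; 0 0 0.9 -0.78 -0.07 0 -1", "force": 15}}

```text
time_s: 0.93
eef_pos: [0.3989, 0.4608, 0.4046]
tcp_rot: [0.495, 0.869, -0.0, -0.0]
wrist_force: [0.6, -0.1, 0.5]
width: 0.0928
```

Emit:
{"op": "send_rows", "data": {"commands": "0 0 0.9 -0.78 -0.03 0 -1; 0 0 0.9 -0.78 0.02 0 -1; 0 0 0.9 -0.78 0.07 0 -1; 0 0 0.9 -0.77 0.12 0 -1; 0 0 0.9 -0.76 0.17 0 -1; 0 0 0.9 -0.75 0.22 0 -1; 0 0 0.9 -0.74 0.26 0 -1; 0 0 0.9 -0.72 0.31 0 -1; 0 0 0.9 -0.7 0.35 0 -1; 0 0 0.9 -0.68 0.4 0 -1"}}

```text
time_s: 1.77
eef_pos: [0.5127, 0.2549, 0.4048]
tcp_rot: [0.74, 0.673, 0.0, 0.0]
wrist_force: [0.6, 0.6, -1.0]
width: 0.093
```

```bash
python3 - <<'E'
from plan import *
o,m,psi=state(); print(o['time_s'],o['eef_pos'],psi,o['qpos'])
plan([.628,.053,.395],-.705,12,-1)
E
```

```text
1.7667 [0.5127064  0.25485999 0.40480741] -0.09393755490845886 [-0.81463924  0.43387542  0.35910505  1.97034666 -0.21318853  0.77317422
 -0.42662572]
0 0 0.73 -0.53 0.37 0.03 -1; 0 0 0.73 -0.51 0.4 0.03 -1; 0 0 0.73 -0.49 0.42 0.03 -1; 0 0 0.73 -0.46 0.45 0.03 -1; 0 0 0.73 -0.44 0.47 0.03 -1; 0 0 0.73 -0.42 0.49 0.03 -1; 0 0 0.73 -0.39 0.51 0.02 -1; 0 0 0.73 -0.37 0.53 0.03 -1; 0 0 0.72 -0.34 0.55 0.02 -1; 0 0 0.73 -0.31 0.57 0.03 -1

0 0 0.73 -0.28 0.58 0.02 -1; 0 0 0.73 -0.24 0.6 0.03 -1

end [0.628  0.0531 0.3949]
```

Emit:
{"op": "send_rows", "data": {"commands": "0 0 0.73 -0.53 0.37 0.03 -1; 0 0 0.73 -0.51 0.4 0.03 -1; 0 0 0.73 -0.49 0.42 0.03 -1; 0 0 0.73 -0.46 0.45 0.03 -1; 0 0 0.73 -0.44 0.47 0.03 -1; 0 0 0.73 -0.42 0.49 0.03 -1; 0 0 0.73 -0.39 0.51 0.03 -1; 0 0 0.73 -0.37 0.53 0.03 -1; 0 0 0.73 -0.34 0.55 0.03 -1; 0 0 0.73 -0.31 0.57 0.03 -1"}}

```text
time_s: 2.6
eef_pos: [0.6094, 0.0879, 0.3955]
tcp_rot: [0.885, 0.466, -0.0, -0.0]
wrist_force: [-0.6, 0.6, -0.2]
width: 0.0933
```

Emit:
{"op": "send_rows", "data": {"commands": "0 0 0.73 -0.28 0.58 0.03 -1; 0 0 0.73 -0.24 0.6 0.03 -1; 0 0 0 0 0 0 -1"}}

```text
time_s: 2.85
eef_pos: [0.6301, 0.0516, 0.3939]
tcp_rot: [0.908, 0.418, 0.0, 0.001]
wrist_force: [0.2, -0.4, 1.1]
width: 0.0933
```

```bash
python3 - <<'E'
from plan import *
o,m,psi=state(); print(o['time_s'],o['eef_pos'],psi,o['qpos'],o['wrist_force'])
for n in('top','side'):
    f=grab(n,n+'1')
    print(n,proj(f,[[.628,.053,.15],[.628,.053,.209]]).round(1))
a=cv2.imread('pics/top1.png')[90:240,230:420]; cv2.imwrite('pics/z4.png',cv2.resize(a,None,fx=4,fy=4,interpolation=cv2.INTER_CUBIC))
a=cv2.imread('pics/side1.png')[80:240,270:430]; cv2.imwrite('pics/z5.png',cv2.resize(a,None,fx=3.7,fy=3.7,interpolation=cv2.INTER_CUBIC))
E
```

```text
2.85 [0.63006486 0.05160069 0.39393563] -0.7082586248858533 [-0.51266785  0.54356818  0.51913283  1.85543191 -0.35090622  0.83297878
 -0.52498944] [ 0.20115422 -0.36233347  1.09732018]
top [[275.7 145.9]
 [274.3 141.2]]
side [[345.  155.4]
 [345.6 139.4]]
```

View pics/z5.png

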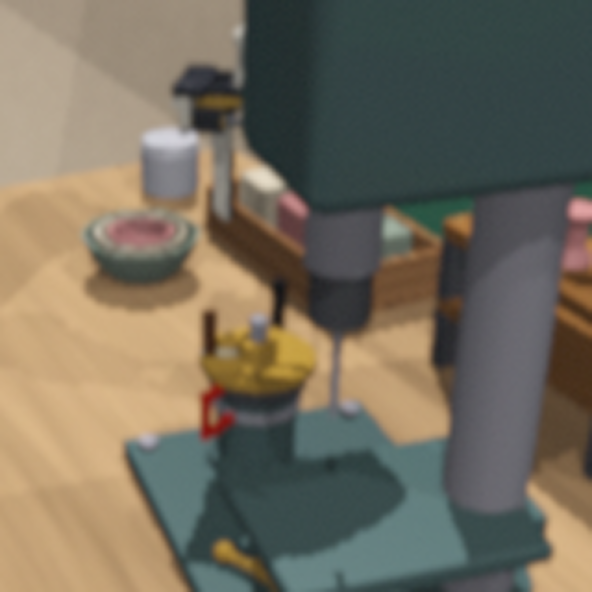

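View pics/z4.png

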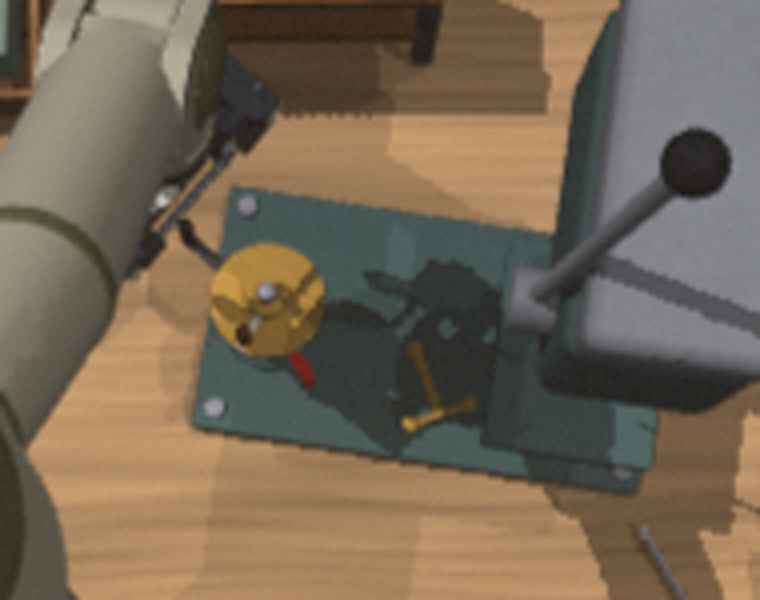

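```bash
python3 - <<'E'
from plan import *
o,m,psi=state(); print(o['time_s'],o['eef_pos'],psi,o['wrist_force'])
plan([.628,.0525,.302],-.705,6,-1)
E
```

```text
2.95 [0.6287763  0.05494544 0.39362902] -0.7012836258172551 [-0.02526791  0.90231992 -0.2082757 ]
0 0.01 0.01 -0.01 0.01 0.51 -1; 0 0 0.01 -0.01 0 0.51 -1; 0 0 0.01 -0.01 0.01 0.51 -1; 0 0 0.01 -0.02 0 0.51 -1; 0 0 0 -0.01 0.01 0.51 -1; 0 0 0.01 -0.02 0 0.5 -1

end [0.6279 0.0525 0.3021]
```

Emit:
{"op": "send_rows", "data": {"commands": "0 0 0 0 0 0.6 -1; 0 0 0 0 0 0.6 -1; 0 0 0 0 0 0.6 -1; 0 0 0 0 0 0.6 -1; 0 0 0 0 0 0.6 -1; 0 0 0 0 0 0 -1; 0 0 0 0 0 0 -1"}}

```text
time_s: 3.53
eef_pos: [0.6281, 0.0567, 0.3034]
tcp_rot: [0.906, 0.423, -0.001, -0.001]
wrist_force: [-0.6, 0.5, 0.3]
width: 0.093
```

```bash
python3 - <<'E'
from plan import *
o,m,psi=state(); print(o['time_s'],o['eef_pos'],psi,o['wrist_force'])
f=grab('side','side2')
a=cv2.imread('pics/side2.png')[80:240,270:430]; cv2.imwrite('pics/z6.png',cv2.resize(a,None,fx=3.7,fy=3.7,interpolation=cv2.INTER_CUBIC))
f=grab('top','top2')
a=cv2.imread('pics/top2.png')[90:240,230:420]; cv2.imwrite('pics/z7.png',cv2.resize(a,None,fx=4,fy=4,interpolation=cv2.INTER_CUBIC))
for _ in range(3): print(observe()['eef_pos'])
E
```

```text
3.5333 [0.62806924 0.05673599 0.30342113] -0.6981449977564901 [-0.56274669  0.4611706   0.2792479 ]
[0.62863408 0.05633325 0.30487752]
[0.62863408 0.05633325 0.30487752]
[0.62863408 0.05633325 0.30487752]
```

View pics/z6.png

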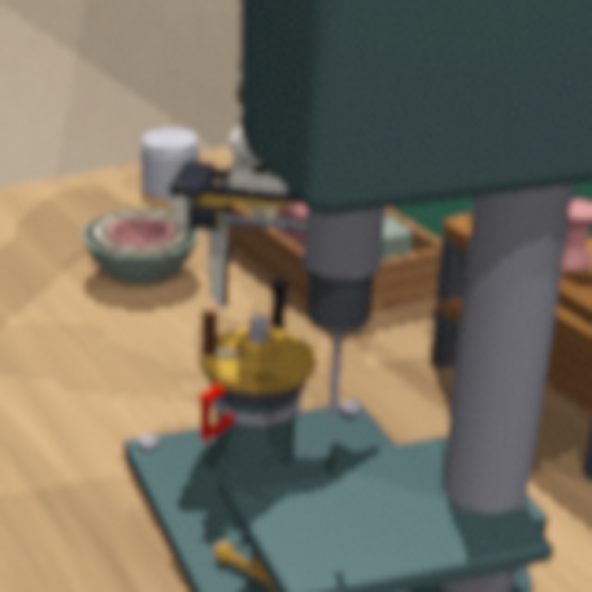

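View pics/z7.png

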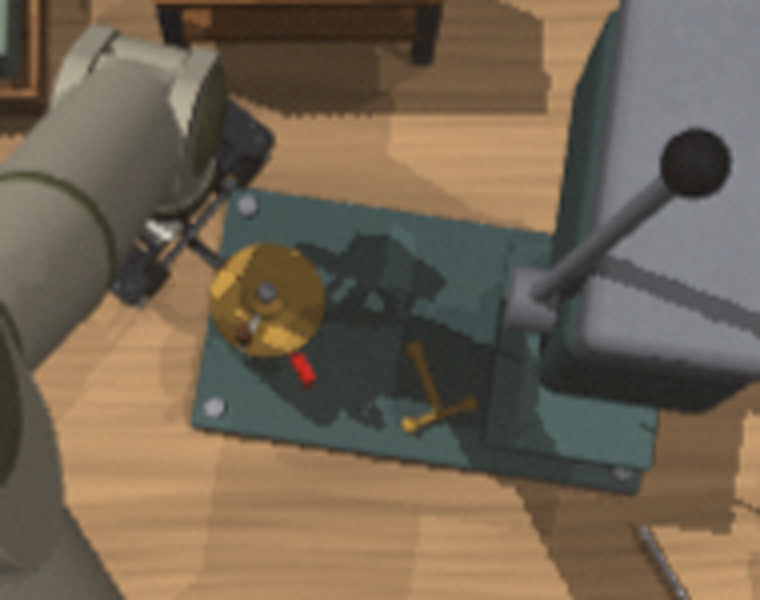

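Emit:
{"op": "send_rows", "data": {"commands": "0 0 0 -0.08 0.06 0.07 -1; 0 0 0 0 0 0 0.2; 0 0 0 0 0 0 0.5; 0 0 0 0 0 0 1; 0 0 0 0 0 0 1", "force": 8}}

```text
time_s: 4.05
eef_pos: [0.6283, 0.053, 0.3022]
tcp_rot: [0.907, 0.422, 0.0, 0.0]
wrist_force: [-0.3, -0.2, 0.5]
width: 0.0709
```

Emit:
{"op": "send_rows", "data": {"commands": "0 0 0 0 0 0 1; 0 0 0 0 0 0 1; 0 0 0 0 0 0 1"}}

```text
time_s: 4.3
eef_pos: [0.6282, 0.053, 0.3018]
tcp_rot: [0.907, 0.422, 0.0, 0.0]
wrist_force: [0.0, 0.9, -0.3]
width: 0.0507
```

Emit:
{"op": "send_rows", "data": {"commands": "0 0 0 0 0 0 1; 0 0 0 0 0 0 1; 0 0 0 0 0 0 1; 0 0 0 0 0 0 1; 0 0 0 0 0 0 1; 0 0 0 0 0 0 1"}}

```text
time_s: 4.8
eef_pos: [0.6283, 0.0528, 0.3019]
tcp_rot: [0.907, 0.422, 0.0, 0.0]
wrist_force: [1.2, 0.2, 0.1]
width: 0.0139
```

Emit:
{"op": "send_rows", "data": {"commands": "0 0 0 0 0 0 1; 0 0 0 0 0 0 1"}}

```text
time_s: 4.97
eef_pos: [0.6283, 0.0528, 0.3019]
tcp_rot: [0.907, 0.422, 0.0, 0.0]
wrist_force: [0.4, -0.7, -0.3]
width: 0.0139
```

Emit:
{"op": "send_rows", "data": {"commands": "0 0 0 0 0 0 1; 0 0 -0.72 -0.004 -0.158 0.011 1; 0 0 -0.72 -0.004 -0.158 0.011 1; 0 0 -0.72 -0.004 -0.158 0.011 1", "force": 20}}

```text
time_s: 5.3
eef_pos: [0.6174, 0.0606, 0.3013]
tcp_rot: [0.872, 0.49, 0.001, 0.001]
wrist_force: [2.9, -3.0, 1.3]
width: 0.0136
```

```bash
cat > st.py <<'E'
from plan import *
A=np.array([.5666,-.0195])
o,m,psi=state(); d=o['eef_pos'][:2]-A; th=np.arctan2(d[1],d[0]); w=o['wrist_force']
t=np.array([-np.sin(th),np.cos(th)]); r=np.array([np.cos(th),np.sin(th)])
print('t %.2f th %.3f r %.4f z %.4f psi %.3f | Ft(ccw) %.1f Fr %.1f Fz %.1f tq %.2f w %.4f q %s'%(o['time_s'],th,np.hypot(*d),o['eef_pos'][2],psi,w[:2]@t,w[:2]@r,w[2],o['torque'][2],o['width'],o['qpos'].round(2)))
E
python3 st.py
```

```text
t 5.30 th 1.005 r 0.0948 z 0.3013 psi -0.547 | Ft(ccw) -4.1 Fr -1.0 Fz 1.3 tq -0.10 w 0.0136 q [-0.45  0.63  0.39  1.95 -0.39  0.63 -0.35]
```

Moving with about 4 N. Continue to ~0.6 rad past start.

Emit:
{"op": "send_rows", "data": {"commands": "0 0 -0.72 -0.004 -0.158 0.011 1; 0 0 -0.72 -0.004 -0.158 0.011 1; 0 0 -0.72 -0.004 -0.158 0.011 1; 0 0 -0.72 -0.004 -0.158 0.011 1"}}

```text
time_s: 5.63
eef_pos: [0.5998, 0.0697, 0.2999]
tcp_rot: [0.818, 0.575, 0.001, 0.0]
wrist_force: [1.0, 1.3, 1.8]
width: 0.0136
```

```bash
python3 st.py
```

```text
t 5.63 th 1.214 r 0.0952 z 0.2999 psi -0.345 | Ft(ccw) -0.5 Fr 1.6 Fz 1.8 tq -0.01 w 0.0136 q [-0.43  0.61  0.33  1.99 -0.34  0.6  -0.22]
```

Emit:
{"op": "send_rows", "data": {"commands": "0 0 -0.72 -0.004 -0.158 0.011 1; 0 0 -0.72 -0.004 -0.158 0.011 1; 0 0 -0.72 -0.004 -0.158 0.011 1; 0 0 -0.72 -0.004 -0.158 0.011 1"}}

```text
time_s: 5.97
eef_pos: [0.5814, 0.0745, 0.2986]
tcp_rot: [0.756, 0.655, 0.001, 0.0]
wrist_force: [1.3, -0.2, 2.3]
width: 0.0134
```

```bash
python3 st.py
```

```text
t 5.97 th 1.414 r 0.0951 z 0.2986 psi -0.144 | Ft(ccw) -1.3 Fr -0.0 Fz 2.3 tq -0.03 w 0.0134 q [-0.41  0.59  0.27  2.03 -0.28  0.56 -0.08]
```

Emit:
{"op": "send_rows", "data": {"commands": "0 0 -0.72 -0.004 -0.158 0.011 1; 0 0 0 0 0 0 1"}}

```text
time_s: 6.13
eef_pos: [0.5761, 0.0751, 0.2982]
tcp_rot: [0.739, 0.673, 0.0, -0.0]
wrist_force: [-0.7, 1.1, 1.7]
width: 0.0135
```

```bash
python3 st.py
```

```text
t 6.13 th 1.470 r 0.0951 z 0.2982 psi -0.093 | Ft(ccw) 0.8 Fr 1.0 Fz 1.7 tq 0.10 w 0.0135 q [-0.4   0.58  0.25  2.04 -0.27  0.55 -0.05]
```

Emit:
{"op": "send_rows", "data": {"commands": "0 0 0 0 0 0 0; 0 0 0 0 0 0 0; 0 0 0 0 0 0 0; 0 0 0 0 0 -0.2 0; 0 0 0 0 0 -0.8 0; 0 0 0 0 0 -0.8 0; 0 0 0 0 0 -0.8 0; 0 0 0 0 0 0 0"}}

```text
time_s: 6.8
eef_pos: [0.5776, 0.0743, 0.3802]
tcp_rot: [0.741, 0.672, 0.003, 0.002]
wrist_force: [0.7, -0.1, -0.3]
width: 0.0466
```

```bash
python3 - <<'E'
from plan import *
o,m,psi=state(); print(o['time_s'],o['eef_pos'],psi,o['wrist_force'],o['width'])
plan([.5296,.0003,.376],1.08,17,0)
for n in ('top','side'): grab(n,n+'3')
a=cv2.imread('pics/top3.png')[90:240,230:420]; cv2.imwrite('pics/z8.png',cv2.resize(a,None,fx=4,fy=4,interpolation=cv2.INTER_CUBIC))
E
```

```text
6.8 [0.57759479 0.07427436 0.38020856] -0.09716515349957892 [ 0.70981388 -0.07004934 -0.26381192] 0.046626695199390555
0.08 -0.02 -0.99 -0.15 -0.08 0.01 0; 0 0 -0.99 -0.15 -0.09 0.01 0; 0 0 -1 -0.14 -0.1 0.01 0; 0 0 -0.99 -0.13 -0.11 0.01 0; 0 0 -0.99 -0.13 -0.12 0.01 0; 0 0 -0.99 -0.12 -0.13 0.01 0; 0 0 -0.99 -0.11 -0.13 0.01 0; 0 0 -0.99 -0.1 -0.14 0.01 0; 0 0 -1 -0.09 -0.15 0.01 0; 0 0 -0.99 -0.08 -0.15 0.01 0

0 0 -0.99 -0.07 -0.16 0.01 0; 0 0 -0.99 -0.05 -0.16 0 0; 0 0 -0.99 -0.04 -0.17 0.01 0; 0 0 -1 -0.03 -0.17 0 0; 0 0 -0.99 -0.02 -0.17 0.01 0; 0 0 -0.99 -0.01 -0.17 0 0; 0 0 -0.99 0 -0.18 0.01 0

end [5.296e-01 3.000e-04 3.760e-01]
```

View pics/z8.png

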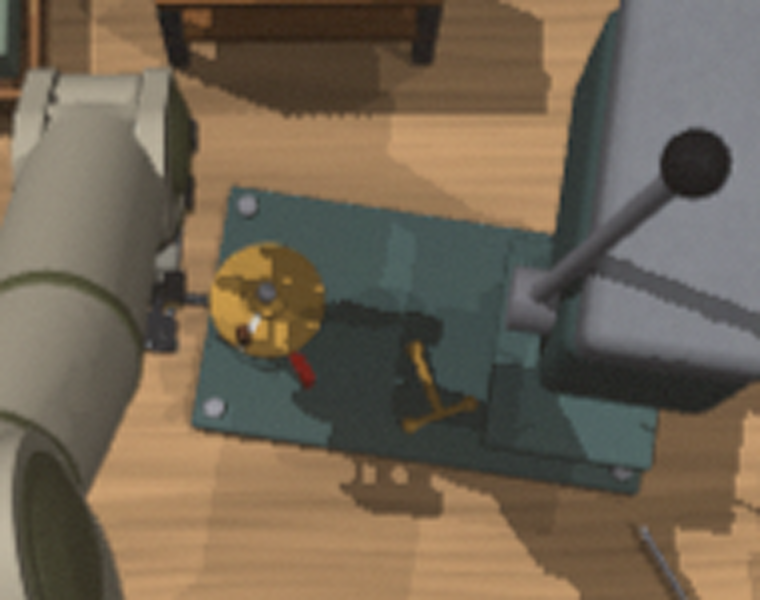

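Emit:
{"op": "send_rows", "data": {"commands": "0 0 -1 -0.15 -0.08 0 0; 0 0 -1 -0.15 -0.09 0 0; 0 0 -1 -0.14 -0.1 0 0; 0 0 -1 -0.13 -0.11 0 0; 0 0 -1 -0.13 -0.12 0 0; 0 0 -1 -0.12 -0.13 0 0; 0 0 -1 -0.11 -0.13 0 0; 0 0 -1 -0.1 -0.14 0 0; 0 0 -1 -0.09 -0.15 0 0; 0 0 -1 -0.08 -0.15 0 0"}}

```text
time_s: 7.73
eef_pos: [0.5482, 0.0307, 0.3748]
tcp_rot: [0.464, 0.886, -0.001, -0.001]
wrist_force: [0.5, 0.3, -0.1]
width: 0.0463
```

Emit:
{"op": "send_rows", "data": {"commands": "0 0 -1 -0.07 -0.16 0 0; 0 0 -1 -0.05 -0.16 0 0; 0 0 -1 -0.04 -0.17 0 0; 0 0 -1 -0.03 -0.17 0 0; 0 0 -1 -0.02 -0.17 0 0; 0 0 -1 -0.01 -0.17 0 0; 0 0 -0.8 0 -0.18 0 0; 0 0 0 0 0 0 0; 0 0 0 0 0 0 0"}}

```text
time_s: 8.48
eef_pos: [0.5288, 0.0002, 0.3752]
tcp_rot: [0.246, 0.969, -0.0, -0.001]
wrist_force: [-0.2, 0.1, -0.3]
width: 0.0465
```

```bash
python3 st.py; python3 - <<'E'
from plan import *
plan([.5296,.0003,.314],1.08,6,0)
for n in ('top','side'): grab(n,n+'4')
a=cv2.imread('pics/side4.png')[80:240,270:430]; cv2.imwrite('pics/z9.png',cv2.resize(a,None,fx=3.7,fy=3.7,interpolation=cv2.INTER_CUBIC))
E
```

```text
t 8.48 th 2.662 r 0.0426 z 0.3752 psi 1.074 | Ft(ccw) 0.0 Fr 0.2 Fz -0.3 tq 0.00 w 0.0465 q [-0.09  0.41 -0.03  2.08  0.02  0.66  0.95]
-0.01 -0.02 -0.01 0 0 0.34 0; 0 0 -0.02 0 0 0.34 0; 0 0 -0.01 -0.01 0 0.34 0; 0 0 -0.02 0 0.01 0.34 0; 0 0 -0.01 -0.01 0 0.34 0; 0 0 -0.01 0 0.01 0.34 0

end [5.296e-01 4.000e-04 3.140e-01]
```

View pics/z9.png

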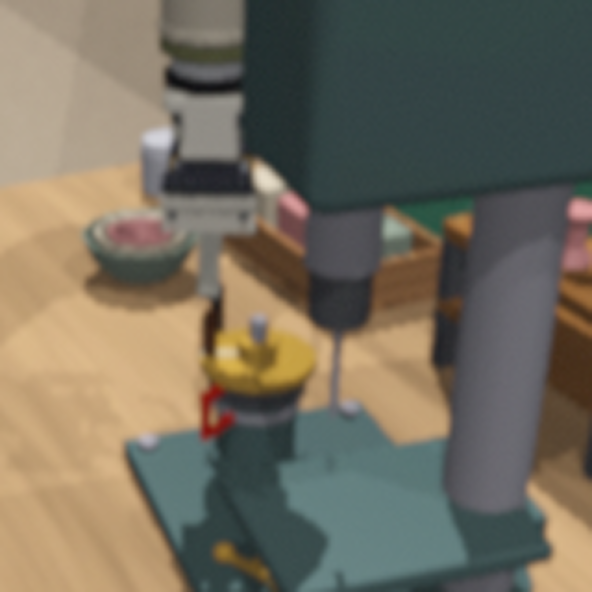

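Emit:
{"op": "send_rows", "data": {"commands": "0 0 0 0 0 0.5 0; 0 0 0 0 0 0.5 0; 0 0 0 0 0 0.5 0; 0 0 0 -0.02 0.02 0.53 0; 0 0 0 0 0 0 0.5; 0 0 0 0 0 0 1; 0 0 0 0 0 0 1; 0 0 0 0 0 0 1; 0 0 0 0 0 0 1; 0 0 0 0 0 0 1", "force": 8}}

```text
time_s: 9.42
eef_pos: [0.5302, 0.0011, 0.3158]
tcp_rot: [0.244, 0.97, 0.001, 0.001]
wrist_force: [0.4, 2.9, 1.3]
width: 0.0136
```

Emit:
{"op": "send_rows", "data": {"commands": "0 0 0 0 0 0 1; 0 0 0 0 0 0 1", "force": 12}}

```text
time_s: 9.58
eef_pos: [0.5302, 0.0012, 0.3157]
tcp_rot: [0.244, 0.97, 0.001, 0.001]
wrist_force: [0.7, 3.2, 5.3]
width: 0.0136
```

```bash
python3 st.py
```

```text
t 9.58 th 2.625 r 0.0419 z 0.3157 psi 1.077 | Ft(ccw) -3.1 Fr 1.0 Fz 5.3 tq -0.00 w 0.0136 q [-0.09  0.5  -0.03  2.13  0.02  0.52  0.94]
```

Emit:
{"op": "send_rows", "data": {"commands": "0 0 -0.72 -0.002 -0.07 -0.014 1; 0 0 -0.72 -0.002 -0.07 -0.014 1; 0 0 -0.72 -0.002 -0.07 -0.014 1; 0 0 -0.72 -0.002 -0.07 -0.014 1; 0 0 -0.72 -0.002 -0.07 -0.014 1"}}

```text
time_s: 10.0
eef_pos: [0.5264, -0.0084, 0.3177]
tcp_rot: [0.119, 0.993, 0.001, 0.001]
wrist_force: [-0.2, 4.5, 5.8]
width: 0.0139
```

```bash
python3 st.py
```

```text
t 10.00 th 2.872 r 0.0417 z 0.3177 psi 1.331 | Ft(ccw) -4.3 Fr 1.4 Fz 5.8 tq -0.03 w 0.0139 q [-0.02  0.49 -0.1   2.13  0.09  0.53  1.14]
```

Emit:
{"op": "send_rows", "data": {"commands": "0 0 -0.72 -0.002 -0.07 -0.014 1; 0 0 -0.72 -0.002 -0.07 -0.014 1; 0 0 -0.72 -0.002 -0.07 -0.014 1; 0 0 -0.72 -0.002 -0.07 -0.014 1; 0 0 -0.72 -0.002 -0.07 -0.014 1"}}

```text
time_s: 10.42
eef_pos: [0.5251, -0.0188, 0.3198]
tcp_rot: [-0.006, 1.0, 0.0, 0.001]
wrist_force: [0.3, 5.3, 5.6]
width: 0.0137
```

```bash
python3 st.py
```

```text
t 10.42 th 3.125 r 0.0415 z 0.3198 psi 1.583 | Ft(ccw) -5.3 Fr -0.2 Fz 5.6 tq -0.09 w 0.0137 q [ 0.06  0.49 -0.18  2.13  0.16  0.54  1.34]
```

Emit:
{"op": "send_rows", "data": {"commands": "0 0 -0.72 -0.002 -0.07 -0.014 1; 0 0 -0.72 -0.002 -0.07 -0.014 1; 0 0 -0.72 -0.002 -0.07 -0.014 1; 0 0 -0.72 -0.002 -0.07 -0.014 1; 0 0 -0.72 -0.002 -0.07 -0.014 1; 0 0 -0.72 -0.002 -0.07 -0.014 1; 0 0 -0.72 -0.002 -0.07 -0.014 1; 0 0 -0.72 -0.002 -0.07 -0.014 1"}}

```text
time_s: 11.08
eef_pos: [0.5285, -0.0351, 0.3232]
tcp_rot: [-0.205, 0.979, 0.0, 0.001]
wrist_force: [-1.4, 4.8, 6.7]
width: 0.0137
```

```bash
python3 st.py;  python3 - <<'E'
from plan import *
for n in ('top','side'): grab(n,n+'5')
a=cv2.imread('pics/side5.png')[150:220,310:390]; cv2.imwrite('pics/za.png',cv2.resize(a,None,fx=8,fy=8,interpolation=cv2.INTER_CUBIC))
a=cv2.imread('pics/top5.png')[130:200,260:360]; cv2.imwrite('pics/zb.png',cv2.resize(a,None,fx=8,fy=8,interpolation=cv2.INTER_CUBIC))
E
```

```text
t 11.08 th -2.754 r 0.0412 z 0.3232 psi 1.985 | Ft(ccw) -5.0 Fr -0.5 Fz 6.7 tq -0.03 w 0.0137 q [ 0.17  0.5  -0.3   2.11  0.26  0.57  1.67]
```

View pics/za.png

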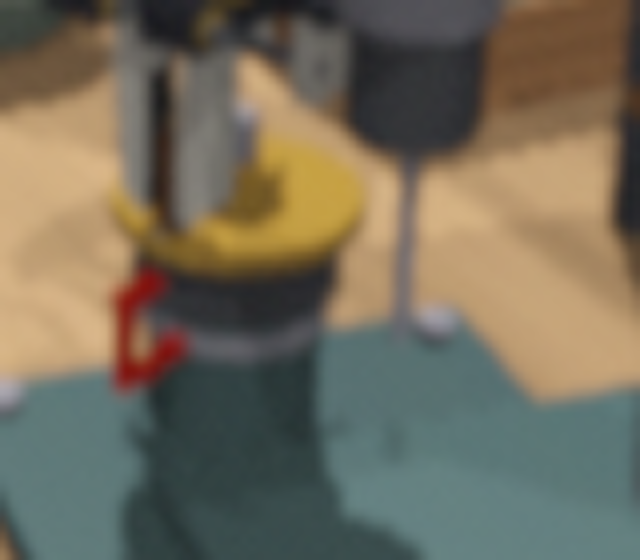

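View pics/zb.png

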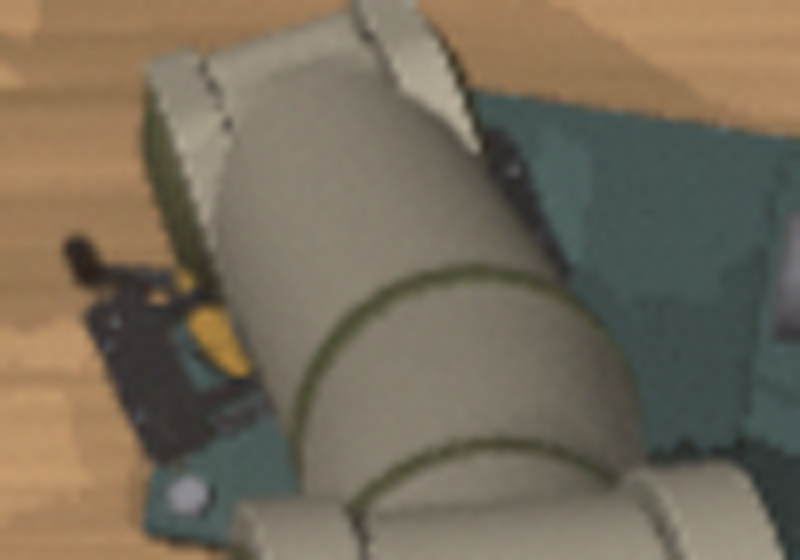

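Emit:
{"op": "send_rows", "data": {"commands": "0 0 -0.47 -0.001 -0.05 -0.009 1; 0 0 -0.47 -0.001 -0.05 -0.009 1; 0 0 0 0 0 0 1"}}

```text
time_s: 11.43
eef_pos: [0.5298, -0.0379, 0.3237]
tcp_rot: [-0.237, 0.971, 0.0, 0.001]
wrist_force: [-1.9, 4.5, 9.7]
width: 0.0138
```

```bash
python3 st.py
```

```text
t 11.43 th -2.678 r 0.0412 z 0.3237 psi 2.050 | Ft(ccw) -4.8 Fr -0.3 Fz 9.7 tq 0.06 w 0.0138 q [ 0.19  0.5  -0.32  2.1   0.28  0.58  1.73]
```

Emit:
{"op": "send_rows", "data": {"commands": "0 0 0 0 0 0 0; 0 0 0 0 0 0 0; 0 0 0 0 0 0 0; 0 0 0 0 0 0 0; 0 0 0 0 0 -0.4 0; 0 0 0 0 0 -0.6 0; 0 0 0 0 0 -0.7 0; 0 0 0 0 0 -0.6 0; 0 0 0 0 0 0 0"}}

```text
time_s: 12.18
eef_pos: [0.5303, -0.0386, 0.395]
tcp_rot: [-0.236, 0.972, -0.001, 0.002]
wrist_force: [0.5, -0.3, -1.0]
width: 0.0471
```

```bash
python3 st.py;  python3 - <<'E'
from plan import *
plan([.5766,.075,.388],.15,28,0)
E
```

```text
t 12.18 th -2.657 r 0.0410 z 0.3950 psi 2.047 | Ft(ccw) 0.5 Fr -0.3 Fz -1.0 tq -0.01 w 0.0471 q [ 0.24  0.4  -0.37  2.04  0.21  0.73  1.79]
-0.03 0.05 0.97 -0.11 0.09 0.01 0; 0 0 0.97 -0.1 0.1 0.01 0; 0 0 0.97 -0.1 0.11 0.01 0; 0 0 0.97 -0.09 0.12 0.01 0; 0 0 0.97 -0.08 0.12 0.01 0; 0 0 0.97 -0.07 0.13 0.01 0; 0 0 0.97 -0.06 0.13 0.01 0; 0 0 0.97 -0.06 0.14 0.01 0; 0 0 0.97 -0.05 0.14 0.01 0; 0 0 0.97 -0.04 0.14 0.01 0

0 0 0.97 -0.03 0.14 0.01 0; 0 0 0.97 -0.02 0.15 0.01 0; 0 0 0.97 -0.01 0.15 0.01 0; 0 0 0.98 0 0.15 0.01 0; 0 0 0.97 0.01 0.14 0.01 0; 0 0 0.97 0.02 0.14 0.01 0; 0 0 0.97 0.03 0.14 0.01 0; 0 0 0.97 0.04 0.14 0.01 0; 0 0 0.97 0.05 0.14 0.01 0; 0 0 0.97 0.06 0.13 0 0

0 0 0.97 0.07 0.13 0.01 0; 0 0 0.97 0.08 0.12 0 0; 0 0 0.97 0.09 0.12 0.01 0; 0 0 0.97 0.1 0.11 0 0; 0 0 0.97 0.1 0.1 0.01 0; 0 0 0.97 0.11 0.1 0 0; 0 0 0.97 0.11 0.09 0.01 0; 0 0 0.97 0.12 0.08 0 0

end [0.5767 0.0749 0.3881]
```

Emit:
{"op": "send_rows", "data": {"commands": "0 0 0.97 -0.11 0.09 0 0; 0 0 0.97 -0.1 0.1 0 0; 0 0 0.97 -0.1 0.11 0 0; 0 0 0.97 -0.09 0.12 0 0; 0 0 0.97 -0.08 0.12 0 0; 0 0 0.97 -0.07 0.13 0 0; 0 0 0.97 -0.06 0.13 0 0; 0 0 0.97 -0.06 0.14 0 0; 0 0 0.97 -0.05 0.14 0 0; 0 0 0.97 -0.04 0.14 0 0"}}

```text
time_s: 13.02
eef_pos: [0.5462, 0.0021, 0.3913]
tcp_rot: [0.102, 0.995, -0.0, -0.0]
wrist_force: [0.5, -0.5, 0.5]
width: 0.0463
```

Emit:
{"op": "send_rows", "data": {"commands": "0 0 0.97 -0.03 0.14 0 0; 0 0 0.97 -0.02 0.15 0 0; 0 0 0.97 -0.01 0.15 0 0; 0 0 0.97 0 0.15 0 0; 0 0 0.97 0.01 0.14 0 0; 0 0 0.97 0.02 0.14 0 0; 0 0 0.97 0.03 0.14 0 0; 0 0 0.97 0.04 0.14 0 0; 0 0 0.97 0.05 0.14 0 0; 0 0 0.97 0.06 0.13 0 0"}}

```text
time_s: 13.85
eef_pos: [0.5631, 0.0424, 0.3913]
tcp_rot: [0.427, 0.904, -0.001, -0.0]
wrist_force: [-0.1, 0.2, 0.2]
width: 0.0466
```

Emit:
{"op": "send_rows", "data": {"commands": "0 0 0.97 0.07 0.13 0 0; 0 0 0.97 0.08 0.12 0 0; 0 0 0.97 0.09 0.12 0 0; 0 0 0.97 0.1 0.11 0 0; 0 0 0.97 0.1 0.1 0 0; 0 0 0.97 0.11 0.1 0 0; 0 0 0.97 0.11 0.09 0 0; 0 0 0.97 0.12 0.08 0 0; 0 0 0 0 0 0 0"}}

```text
time_s: 14.6
eef_pos: [0.576, 0.0758, 0.3913]
tcp_rot: [0.653, 0.758, -0.0, -0.0]
wrist_force: [-0.6, -0.9, -0.6]
width: 0.0467
```

```bash
python3 st.py;  python3 - <<'E'
from plan import *
for n in ('top','side'): grab(n,n+'6')
a=cv2.imread('pics/side6.png')[150:220,310:390]; cv2.imwrite('pics/zc.png',cv2.resize(a,None,fx=8,fy=8,interpolation=cv2.INTER_CUBIC))
a=cv2.imread('pics/top6.png')[130:200,260:360]; cv2.imwrite('pics/zd.png',cv2.resize(a,None,fx=8,fy=8,interpolation=cv2.INTER_CUBIC))
E
```

```text
t 14.60 th 1.473 r 0.0958 z 0.3913 psi 0.149 | Ft(ccw) 0.5 Fr -1.0 Fz -0.6 tq 0.04 w 0.0467 q [-0.34  0.45  0.16  1.96 -0.1   0.75  0.02]
```

View pics/zc.png

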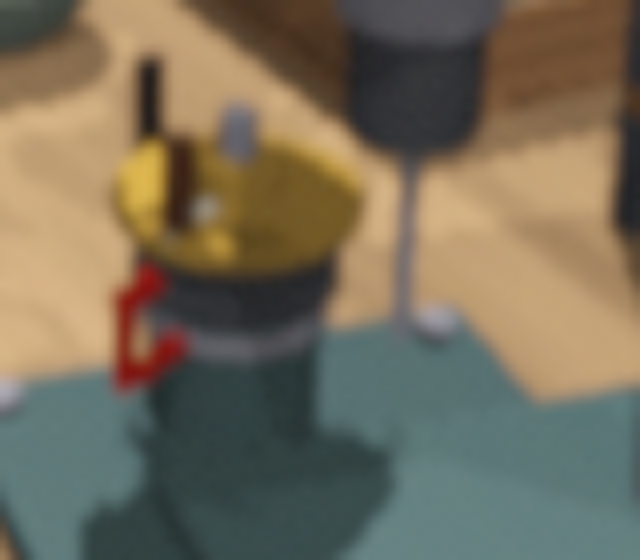

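View pics/zd.png

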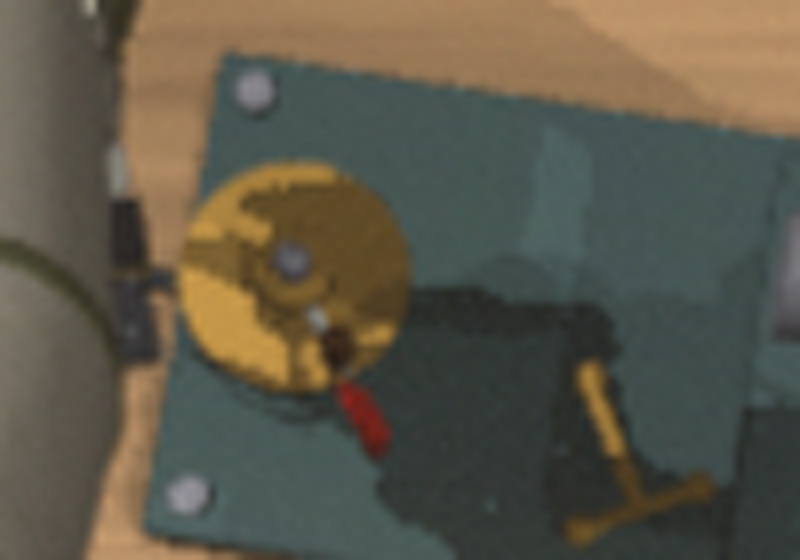

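```bash
cat > ov.py <<'E'
from h import *
import sys
from scipy.optimize import least_squares
tag=sys.argv[1]
A=np.array([.5666,-.0195]); off={'top':np.array([.537,.03]),'side':np.array([-.03,-.44])}
def zoomed(n,box,k):
    a=cv2.imread(f'pics/{n}{tag}.png')[box[1]:box[3],box[0]:box[2]]; return cv2.resize(a,None,fx=k,fy=k,interpolation=cv2.INTER_CUBIC)
f=load('top'+tag);s=load('side'+tag)
out=[]
for n,F,box,k in(('top',f,(275,140,325,190),7.8),('side',s,(315,150,365,200),7.8)):
    im=zoomed(n,box,k); im2=im.copy()
    P=lambda X:((proj(F,X)-off[n]-[box[0],box[1]]+.5)*k-.5).astype(int)
    c=np.linspace(0,2*np.pi,40)
    def circ(o,r,z,col): cv2.polylines(im2,[P(np.c_[o[0]+r*np.cos(c),o[1]+r*np.sin(c),c*0+z])],True,col,1)
    th=float(sys.argv[2]); ix=float(sys.argv[3]);dz=.0081
    circ(A,.052,.122+dz,(255,255,0)); circ(A,.008,.158+ (dz if len(sys.argv)>4 else 0),(255,255,0))
    for t,col in((th,(0,255,0)),):
        p=A+.042*np.array([np.cos(t),np.sin(t)]); circ(p,.007,.163+dz,col);circ(p,.007,.122+dz,col)
    u=np.array([np.cos(ix),np.sin(ix)])
    cv2.polylines(im2,[P(np.array([[*(A+.06*u),.117],[*(A+.085*u),.117]]))],False,(255,0,255),1)
    out.append(np.hstack([im,im2]))
cv2.imwrite('pics/ov%s.png'%tag,cv2.resize(np.vstack(out),(600,600)))
E
python3 ov.py 6 3.605 3.605
```

```text
(no output)
```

View pics/ov6.png

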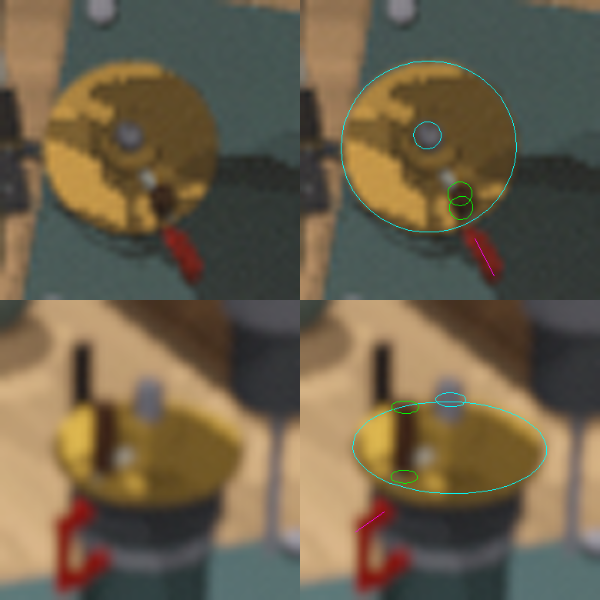

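```bash
python3 - <<'E'
from h import *
A=np.array([.5666,-.0195]); off=np.array([-.537,-.03])
for tag in('0','1','2','3','6'):
    f=load('top'+tag); im=f['frame'].astype(float)
    red=np.clip(im[...,0]-1.3*np.maximum(im[...,1],im[...,2])-10,0,None)[168:192,295:320]
    # map each pixel to z=.117 plane polar about A
    pts=[];w=[]
    for (r,c) in zip(*np.nonzero(red)):
        p=atz(f,np.array([c+295,r+168])-off,.117)[:2]-A; pts.append([np.hypot(*p),np.arctan2(p[1],p[0])%(2*np.pi)]);w.append(red[r,c])
    pts=np.array(pts);w=np.array(w)
    print(tag,[ (round(lo,3),round(np.average(pts[m,1],weights=w[m]),4),int(w[m].sum())) for lo in np.arange(.05,.1,.006) for m in[(pts[:,0]>=lo)&(pts[:,0]<lo+.006)] if m.sum()>1])
f=load('top6'); im=f['frame'].astype(int); print(im[166:180,294:310].sum(2))
print((proj(f,[[*A,.158],[*A,.166],[*(A+.042*np.array([np.cos(3.605),np.sin(3.605)])),.171],[*(A+.042*np.array([np.cos(3.605),np.sin(3.605)])),.15]])+off).round(2))
E
```

```text
0 [(np.float64(0.05), np.float64(3.5821), 51), (np.float64(0.056), np.float64(3.6175), 480), (np.float64(0.062), np.float64(3.6169), 597), (np.float64(0.068), np.float64(3.6174), 594), (np.float64(0.074), np.float64(3.6327), 556), (np.float64(0.08), np.float64(3.6191), 332)]
1 [(np.float64(0.05), np.float64(3.5812), 48), (np.float64(0.056), np.float64(3.6031), 247), (np.float64(0.062), np.float64(3.6085), 274), (np.float64(0.068), np.float64(3.6147), 270), (np.float64(0.074), np.float64(3.628), 244), (np.float64(0.08), np.float64(3.6193), 161)]
2 [(np.float64(0.05), np.float64(3.5821), 57), (np.float64(0.056), np.float64(3.6169), 510), (np.float64(0.062), np.float64(3.6159), 645), (np.float64(0.068), np.float64(3.6163), 625), (np.float64(0.074), np.float64(3.6325), 594), (np.float64(0.08), np.float64(3.6196), 351)]
3 [(np.float64(0.05), np.float64(3.5904), 39), (np.float64(0.056), np.float64(3.6031), 257), (np.float64(0.062), np.float64(3.6092), 271), (np.float64(0.068), np.float64(3.6149), 268), (np.float64(0.074), np.float64(3.6272), 248), (np.float64(0.08), np.float64(3.6173), 169
[... 584 characters left out ...]
09 221 225 235 256 252 193]
 [286 219 217 207 222 253 214 130 132 163 235 276 309 360 336 225]
 [385 279 221 228 268 242 136 139 134 152 231 328 329 324 294 182]
 [409 376 249 273 356 325 172 123 129 129 178 227 224 211 187 154]
 [407 374 264 299 370 329 178  99 110 126 178 229 215 190 159 151]
 [415 386 261 285 350 345 250 121 118 169 209 204 194 160 163 155]
 [391 379 242 227 281 370 336 176 170 219 214 159 164 166 157 153]
 [296 339 231 229 272 345 316 201 203 194 161 156 168 155 163 165]
 [219 219 201 193 212 243 218 150 176 173 179 175 155 158 161 161]
 [171 161 154 130 124 145 152 149 182 197 177 174 169 161 161 157]]
[[295.81 162.13]
 [295.74 161.6 ]
 [301.23 171.86]
 [301.33 173.09]]
```

```bash
python3 - <<'E'
from h import *
from scipy.optimize import minimize
A=np.array([.5666,-.0195])
# pixel model: render supersampled label image of wheel top brass, screw, pin, white line => correlate positions
def mask(f,X,box,ss=8):
    P=(proj(f,X)+[-.537,-.03]-box[:2]+.5)*ss-.5
    m=np.zeros(((box[3]-box[1])*ss,(box[2]-box[0])*ss),np.uint8)
    cv2.fillConvexPoly(m,cv2.convexHull(P.round().astype(np.int32)),1)
    return m.reshape(box[3]-box[1],ss,box[2]-box[0],ss).mean((1,3))
c=np.linspace(0,2*np.pi,40)
def pin(f,th,dz,box,d=(0,0)):
    p=A+d+.042*np.array([np.cos(th),np.sin(th)]); X=np.vstack([np.c_[p[0]+.007*np.cos(c),p[1]+.007*np.sin(c),c*0+z] for z in(.122+dz,.163+dz)])
    return mask(f,X,box)
for tag,dz,box,ths in(('0',0,np.array([283,163,298,180]),np.arange(2.5,2.82,.01)),('3',0,np.array([283,163,298,180]),np.arange(2.5,2.82,.01)),('6',.0081,np.array([296,166,308,180]),np.arange(3.45,3.8,.01))):
    f=load('top'+tag); im=f['frame'].astype(float).sum(2)[box[1]:box[3],box[0]:box[2]]
    best=[]
    for th in ths:
      for dr in(-.002,0,.002):
        d=dr*np.array([np.cos(th),np.sin(th)])
        m=pin(f,th,dz,box,d)
        near=cv2.dilate((m>0).astype(np.uint8),np.ones((3,3)))>0
        # contrast: inside mean minus ring mean
        ring=near&(m==0); best.append(((im*m).sum()/m.sum()-im[ring].mean(),round(th,3),dr))
    best.sort(); print(tag,best[:5])
E
```

```text
0 [(np.float64(-134.60986394557827), np.float64(2.63), 0), (np.float64(-132.41385985288426), np.float64(2.62), 0), (np.float64(-131.23088934147998), np.float64(2.65), -0.002), (np.float64(-129.5536761389265), np.float64(2.64), -0.002), (np.float64(-128.80960095497954), np.float64(2.66), 0)]
3 [(np.float64(-138.80646258503404), np.float64(2.63), 0), (np.float64(-136.61285327138987), np.float64(2.62), 0), (np.float64(-136.3356497271487), np.float64(2.66), 0), (np.float64(-136.03511641740312), np.float64(2.67), 0), (np.float64(-135.66312415654522), np.float64(2.65), 0)]
6 [(np.float64(-111.51902843071412), np.float64(3.63), 0), (np.float64(-111.10334906720612), np.float64(3.62), 0), (np.float64(-109.52793350086989), np.float64(3.64), 0), (np.float64(-109.16071428571428), np.float64(3.65), 0), (np.float64(-108.0189305230289), np.float64(3.66), 0)]
```

```bash
python3 - <<'E'
from plan import *
A=np.array([.5666,-.0195]);s=load('side6')
for th in(1.4,1.47,1.54): print(th,proj(s,[*(A+.095*np.array([np.cos(th),np.sin(th)])),.146])+[.03,.44])
plan([.5762,.0750,.299],.15,5,0)
E
```

```text
1.4 [[330.39015751 157.15009292]]
1.47 [[328.55701833 157.42900237]]
1.54 [[326.76889269 157.76458551]]
-0.01 0.01 0.01 0 0 0.62 0; 0 0 0.01 0 0 0.62 0; 0 0 0.01 0 0.01 0.61 0; 0 0 0.01 0 0 0.62 0; 0 0 0.01 0 0.01 0.61 0

end [0.5763 0.0751 0.2991]
```

Handle is still at θ = 1.47. Descend and grip.

Emit:
{"op": "send_rows", "data": {"commands": "0 0 0 0 0 0.6 0; 0 0 0 0 0 0.6 0; 0 0 0 0 0 0.6 0; 0 0 0 0 0 0.6 0; 0 0 0 0 0 0.68 0; 0 0 0 0 0 0 1; 0 0 0 0 0 0 1; 0 0 0 0 0 0 1; 0 0 0 0 0 0 1; 0 0 0 0 0 0 1", "force": 10}}

```text
time_s: 15.53
eef_pos: [0.5762, 0.0749, 0.3009]
tcp_rot: [0.652, 0.759, 0.001, 0.001]
wrist_force: [-0.9, 0.5, -0.3]
width: 0.018
```

Emit:
{"op": "send_rows", "data": {"commands": "0 0 0 0 0 0 1; 0 0 0 0 0 0 1; 0 0 0 0 0 0 1", "force": 20}}

```text
time_s: 15.78
eef_pos: [0.5762, 0.0752, 0.3004]
tcp_rot: [0.652, 0.759, 0.001, 0.0]
wrist_force: [-0.2, 1.3, 4.8]
width: 0.0135
```

```bash
python3 st.py
```

```text
t 15.78 th 1.470 r 0.0952 z 0.3004 psi 0.151 | Ft(ccw) 0.3 Fr 1.3 Fz 4.8 tq -0.04 w 0.0135 q [-0.31  0.57  0.12  2.03 -0.13  0.55  0.05]
```

Emit:
{"op": "send_rows", "data": {"commands": "0 0 0.86 -0.052 0.182 -0.013 1; 0 0 0.86 -0.052 0.182 -0.013 1; 0 0 0.86 -0.052 0.182 -0.013 1; 0 0 0.86 -0.052 0.182 -0.013 1; 0 0 0.86 -0.052 0.182 -0.013 1"}}

```text
time_s: 16.2
eef_pos: [0.6035, 0.0684, 0.3021]
tcp_rot: [0.758, 0.652, 0.0, -0.0]
wrist_force: [-1.9, 1.9, 5.8]
width: 0.0135
```

```bash
python3 st.py
```

```text
t 16.20 th 1.174 r 0.0954 z 0.3021 psi -0.151 | Ft(ccw) 2.5 Fr 1.0 Fz 5.8 tq 0.06 w 0.0135 q [-0.35  0.6   0.21  1.97 -0.21  0.59 -0.14]
```

Emit:
{"op": "send_rows", "data": {"commands": "0 0 0.86 -0.052 0.182 -0.013 1; 0 0 0.86 -0.052 0.182 -0.013 1; 0 0 0.86 -0.052 0.182 -0.013 1; 0 0 0.86 -0.052 0.182 -0.013 1; 0 0 0.86 -0.052 0.182 -0.013 1"}}

```text
time_s: 16.62
eef_pos: [0.6277, 0.0537, 0.3041]
tcp_rot: [0.847, 0.531, 0.0, -0.0]
wrist_force: [-1.8, 1.7, 5.0]
width: 0.0135
```

```bash
python3 st.py
```

```text
t 16.62 th 0.875 r 0.0953 z 0.3041 psi -0.451 | Ft(ccw) 2.5 Fr 0.1 Fz 5.0 tq 0.10 w 0.0135 q [-0.37  0.62  0.3   1.92 -0.3   0.64 -0.34]
```

Emit:
{"op": "send_rows", "data": {"commands": "0 0 0.57 -0.034 0.122 -0.03 1; 0 0 0.57 -0.034 0.122 -0.03 1; 0 0 0.57 -0.034 0.122 -0.01 1; 0 0 0.57 -0.034 0.122 -0.01 1"}}

```text
time_s: 16.95
eef_pos: [0.638, 0.043, 0.3057]
tcp_rot: [0.887, 0.462, -0.0, -0.0]
wrist_force: [0.3, 0.4, -1.1]
width: 0.0134
```

```bash
python3 st.py
```

```text
t 16.95 th 0.719 r 0.0949 z 0.3057 psi -0.610 | Ft(ccw) 0.1 Fr 0.5 Fz -1.1 tq 0.05 w 0.0134 q [-0.38  0.64  0.35  1.9  -0.34  0.66 -0.44]
```

Emit:
{"op": "send_rows", "data": {"commands": "0 0 0.57 -0.034 0.122 -0.01 1; 0 0 0.57 -0.034 0.122 -0.01 1; 0 0 0.57 -0.034 0.122 -0.01 1"}}

```text
time_s: 17.2
eef_pos: [0.6449, 0.0339, 0.3066]
tcp_rot: [0.913, 0.409, -0.001, -0.001]
wrist_force: [-2.0, 1.3, -1.5]
width: 0.0136
```

```bash
python3 st.py
```

```text
t 17.20 th 0.599 r 0.0948 z 0.3066 psi -0.729 | Ft(ccw) 2.2 Fr -0.9 Fz -1.5 tq 0.06 w 0.0136 q [-0.39  0.65  0.38  1.89 -0.37  0.68 -0.51]
```

Emit:
{"op": "send_rows", "data": {"commands": "0 0 0.43 -0.026 0.092 -0.01 1; 0 0 0.43 -0.026 0.092 -0.01 1"}}

```text
time_s: 17.37
eef_pos: [0.6479, 0.0289, 0.3071]
tcp_rot: [0.925, 0.381, -0.001, -0.0]
wrist_force: [-0.8, 0.6, -2.4]
width: 0.0134
```

```bash
python3 st.py
```

```text
t 17.37 th 0.537 r 0.0947 z 0.3071 psi -0.789 | Ft(ccw) 0.9 Fr -0.4 Fz -2.4 tq 0.00 w 0.0134 q [-0.39  0.65  0.4   1.88 -0.38  0.68 -0.55]
```

Emit:
{"op": "send_rows", "data": {"commands": "0 0 0.43 -0.026 0.092 -0.005 1; 0 0 0.43 -0.026 0.092 -0.005 1; 0 0 0.43 -0.026 0.092 -0.005 1"}}

```text
time_s: 17.62
eef_pos: [0.6521, 0.021, 0.3077]
tcp_rot: [0.941, 0.338, -0.0, -0.0]
wrist_force: [-2.2, 1.9, -3.9]
width: 0.0132
```

```bash
python3 st.py
```

```text
t 17.62 th 0.443 r 0.0946 z 0.3077 psi -0.880 | Ft(ccw) 2.7 Fr -1.2 Fz -3.9 tq -0.00 w 0.0132 q [-0.39  0.66  0.43  1.87 -0.41  0.69 -0.61]
```

Emit:
{"op": "send_rows", "data": {"commands": "0 0 0.43 -0.026 0.092 -0.005 1; 0 0 0.43 -0.026 0.092 -0.005 1; 0 0 0.43 -0.026 0.092 -0.005 1"}}

```text
time_s: 17.87
eef_pos: [0.6554, 0.0129, 0.3083]
tcp_rot: [0.955, 0.295, -0.0, -0.0]
wrist_force: [-1.3, 1.7, -2.1]
width: 0.0138
```

```bash
python3 st.py
```

```text
t 17.87 th 0.350 r 0.0945 z 0.3083 psi -0.971 | Ft(ccw) 2.0 Fr -0.7 Fz -2.1 tq -0.01 w 0.0138 q [-0.39  0.67  0.45  1.87 -0.43  0.71 -0.66]
```

Emit:
{"op": "send_rows", "data": {"commands": "0 0 0.43 -0.026 0.092 -0.005 1; 0 0 0.43 -0.026 0.092 -0.005 1; 0 0 0.43 -0.026 0.092 -0.005 1"}}

```text
time_s: 18.12
eef_pos: [0.658, 0.0046, 0.3088]
tcp_rot: [0.968, 0.252, -0.0, -0.0]
wrist_force: [-2.4, 1.7, -1.8]
width: 0.0138
```

```bash
python3 st.py
```

```text
t 18.12 th 0.258 r 0.0945 z 0.3088 psi -1.061 | Ft(ccw) 2.2 Fr -1.9 Fz -1.8 tq -0.04 w 0.0138 q [-0.39  0.68  0.48  1.86 -0.45  0.71 -0.72]
```

Emit:
{"op": "send_rows", "data": {"commands": "0 0 0.43 -0.016 0.092 -0.006 1; 0 0 0.43 -0.022 0.092 -0.006 1; 0 0 0.43 -0.022 0.092 -0.006 1"}}

```text
time_s: 18.37
eef_pos: [0.66, -0.0036, 0.3092]
tcp_rot: [0.978, 0.208, -0.0, -0.0]
wrist_force: [-3.9, 1.6, -3.3]
width: 0.0135
```

```bash
python3 st.py
```

```text
t 18.37 th 0.169 r 0.0948 z 0.3092 psi -1.151 | Ft(ccw) 2.2 Fr -3.5 Fz -3.3 tq -0.08 w 0.0135 q [-0.4   0.68  0.5   1.86 -0.48  0.72 -0.78]
```

Emit:
{"op": "send_rows", "data": {"commands": "0 0 0.43 -0.022 0.092 -0.006 1; 0 0 0.43 -0.022 0.092 -0.006 1; 0 0 0.43 -0.022 0.092 -0.006 1"}}

```text
time_s: 18.62
eef_pos: [0.6612, -0.0119, 0.3097]
tcp_rot: [0.986, 0.164, -0.001, -0.0]
wrist_force: [-6.2, 1.4, -3.0]
width: 0.0136
```

```bash
python3 st.py
```

```text
t 18.62 th 0.080 r 0.0949 z 0.3097 psi -1.241 | Ft(ccw) 1.9 Fr -6.1 Fz -3.0 tq -0.01 w 0.0136 q [-0.4   0.69  0.53  1.85 -0.5   0.73 -0.83]
```

Emit:
{"op": "send_rows", "data": {"commands": "0 0 0.43 -0.024 0.092 -0.006 1; 0 0 0.43 -0.024 0.092 -0.006 1; 0 0 0.43 -0.024 0.092 -0.006 1"}}

```text
time_s: 18.87
eef_pos: [0.6616, -0.0204, 0.3102]
tcp_rot: [0.993, 0.12, -0.001, -0.0]
wrist_force: [-5.0, 2.1, -2.5]
width: 0.0136
```

```bash
python3 st.py
```

```text
t 18.87 th -0.009 r 0.0950 z 0.3102 psi -1.331 | Ft(ccw) 2.1 Fr -5.0 Fz -2.5 tq -0.02 w 0.0136 q [-0.4   0.69  0.55  1.85 -0.52  0.74 -0.89]
```

Emit:
{"op": "send_rows", "data": {"commands": "0 0 0.43 -0.05 0.085 -0.006 1; 0 0 0.43 -0.04 0.088 -0.006 1; 0 0 0.43 -0.027 0.092 -0.006 1"}}

```text
time_s: 19.12
eef_pos: [0.6603, -0.0288, 0.3111]
tcp_rot: [0.997, 0.075, 0.0, -0.0]
wrist_force: [-2.8, 2.0, -2.6]
width: 0.0133
```

```bash
python3 st.py
```

```text
t 19.12 th -0.099 r 0.0941 z 0.3111 psi -1.421 | Ft(ccw) 1.7 Fr -3.0 Fz -2.6 tq -0.02 w 0.0133 q [-0.4   0.7   0.58  1.86 -0.54  0.75 -0.94]
```

Emit:
{"op": "send_rows", "data": {"commands": "0 0 0.43 -0.027 0.092 -0.006 1; 0 0 0.43 -0.027 0.092 -0.006 1; 0 0 0.43 -0.027 0.092 -0.006 1"}}

```text
time_s: 19.37
eef_pos: [0.6589, -0.0371, 0.3116]
tcp_rot: [1.0, 0.03, 0.0, -0.0]
wrist_force: [-2.9, 3.8, -2.3]
width: 0.0134
```

```bash
python3 st.py
```

```text
t 19.37 th -0.188 r 0.0940 z 0.3116 psi -1.511 | Ft(ccw) 3.2 Fr -3.5 Fz -2.3 tq -0.01 w 0.0134 q [-0.4   0.7   0.6   1.86 -0.56  0.76 -1.  ]
```

Emit:
{"op": "send_rows", "data": {"commands": "0 0 0.43 -0.027 0.092 -0.006 1; 0 0 0.43 -0.027 0.092 -0.006 1; 0 0 0.43 -0.027 0.092 -0.006 1"}}

```text
time_s: 19.62
eef_pos: [0.6569, -0.0448, 0.312]
tcp_rot: [1.0, -0.015, 0.0, -0.001]
wrist_force: [-1.7, 6.7, -4.7]
width: 0.0139
```

```bash
python3 st.py
```

```text
t 19.62 th -0.273 r 0.0938 z 0.3120 psi -1.600 | Ft(ccw) 6.0 Fr -3.5 Fz -4.7 tq 0.01 w 0.0139 q [-0.4   0.71  0.63  1.86 -0.59  0.76 -1.05]
```

Emit:
{"op": "send_rows", "data": {"commands": "0 0 0.43 -0.04 0.09 -0.008 1; 0 0 0.43 -0.03 0.092 -0.008 1"}}

```text
time_s: 19.78
eef_pos: [0.6549, -0.0497, 0.3125]
tcp_rot: [0.999, -0.044, 0.0, -0.001]
wrist_force: [0.3, 7.5, -4.1]
width: 0.0136
```

```bash
python3 st.py
```

```text
t 19.78 th -0.329 r 0.0933 z 0.3125 psi -1.660 | Ft(ccw) 7.2 Fr -2.1 Fz -4.1 tq 0.11 w 0.0136 q [-0.41  0.71  0.64  1.87 -0.6   0.77 -1.09]
```

Emit:
{"op": "send_rows", "data": {"commands": "0 0 0.43 -0.028 0.092 -0.008 1"}}

```text
time_s: 19.87
eef_pos: [0.6539, -0.052, 0.3127]
tcp_rot: [0.998, -0.059, 0.0, -0.001]
wrist_force: [0.1, 9.4, -4.1]
width: 0.0134
```

```bash
python3 st.py
```

```text
t 19.87 th -0.356 r 0.0932 z 0.3127 psi -1.689 | Ft(ccw) 8.8 Fr -3.2 Fz -4.1 tq 0.13 w 0.0134 q [-0.41  0.71  0.65  1.87 -0.61  0.77 -1.11]
```

Emit:
{"op": "send_rows", "data": {"commands": "0 0 0.29 -0.019 0.061 -0.006 1"}}

```text
time_s: 19.95
eef_pos: [0.6532, -0.0537, 0.3128]
tcp_rot: [0.998, -0.069, 0.001, -0.001]
wrist_force: [0.6, 9.1, -5.2]
width: 0.0133
```

```bash
python3 st.py
```

```text
t 19.95 th -0.376 r 0.0931 z 0.3128 psi -1.710 | Ft(ccw) 8.7 Fr -2.8 Fz -5.2 tq 0.11 w 0.0133 q [-0.41  0.71  0.66  1.87 -0.61  0.77 -1.12]
```

Emit:
{"op": "send_rows", "data": {"commands": "0 0 0.29 -0.019 0.061 -0.006 1"}}

```text
time_s: 20.03
eef_pos: [0.6526, -0.0551, 0.313]
tcp_rot: [0.997, -0.079, 0.001, -0.001]
wrist_force: [1.9, 9.6, -6.8]
width: 0.0136
```

```bash
python3 st.py
```

```text
t 20.03 th -0.392 r 0.0930 z 0.3130 psi -1.729 | Ft(ccw) 9.6 Fr -1.9 Fz -6.8 tq 0.16 w 0.0136 q [-0.41  0.71  0.66  1.87 -0.62  0.77 -1.13]
```

Emit:
{"op": "send_rows", "data": {"commands": "0 0 0.22 -0.014 0.046 -0.005 1"}}

```text
time_s: 20.12
eef_pos: [0.6519, -0.0563, 0.3131]
tcp_rot: [0.996, -0.087, 0.001, -0.001]
wrist_force: [1.3, 10.3, -6.4]
width: 0.0136
```

```bash
python3 st.py
```

```text
t 20.12 th -0.407 r 0.0929 z 0.3131 psi -1.744 | Ft(ccw) 10.0 Fr -2.9 Fz -6.4 tq 0.14 w 0.0136 q [-0.41  0.71  0.66  1.87 -0.62  0.77 -1.14]
```

Emit:
{"op": "send_rows", "data": {"commands": "0 0 0 0 -0.035 0 1; 0 0 0 0 0 0 0; 0 0 0 0 0 0 0; 0 0 0 0 0 0 0; 0 0 0 0 0 0 0; 0 0 0 0 0 0 0"}}

```text
time_s: 20.62
eef_pos: [0.6514, -0.0582, 0.3137]
tcp_rot: [0.996, -0.087, 0.001, 0.0]
wrist_force: [-1.1, -0.3, -0.0]
width: 0.0422
```

```bash
python3 st.py
```

```text
t 20.62 th -0.428 r 0.0932 z 0.3137 psi -1.745 | Ft(ccw) -0.8 Fr -0.8 Fz -0.0 tq -0.01 w 0.0422 q [-0.41  0.71  0.67  1.87 -0.62  0.77 -1.14]
```

Emit:
{"op": "send_rows", "data": {"commands": "0 0 0 0 0 -0.4 0; 0 0 0 0 0 -0.6 0; 0 0 0 0 0 -0.6 0; 0 0 0 0 0 -0.6 0; 0 0 0 0 0 -0.4 0"}}

```text
time_s: 21.03
eef_pos: [0.6514, -0.0581, 0.394]
tcp_rot: [0.996, -0.087, 0.001, 0.0]
wrist_force: [0.9, -0.0, -0.2]
width: 0.0465
```

```bash
python3 st.py; python3 - <<'E'
from plan import *
plan([.60,.26,.42],-.9,16,0)
E
```

```text
t 21.03 th -0.427 r 0.0931 z 0.3940 psi -1.745 | Ft(ccw) 0.4 Fr 0.9 Fz -0.2 tq 0.05 w 0.0465 q [-0.46  0.63  0.75  1.81 -0.53  0.91 -1.22]
0 -0.03 -0.76 -0.22 -0.63 -0.05 0; 0 0 -0.75 -0.19 -0.65 -0.05 0; 0 0 -0.76 -0.15 -0.65 -0.06 0; 0 0 -0.76 -0.12 -0.66 -0.05 0; 0 0 -0.75 -0.08 -0.67 -0.06 0; 0 0 -0.76 -0.05 -0.67 -0.05 0; 0 0 -0.76 -0.01 -0.67 -0.06 0; 0 0 -0.75 0.02 -0.67 -0.05 0; 0 0 -0.76 0.06 -0.67 -0.06 0; 0 0 -0.76 0.1 -0.66 -0.05 0

0 0 -0.75 0.13 -0.66 -0.06 0; 0 0 -0.76 0.16 -0.65 -0.05 0; 0 0 -0.76 0.2 -0.64 -0.06 0; 0 0 -0.75 0.23 -0.63 -0.05 0; 0 0 -0.76 0.27 -0.62 -0.06 0; 0 0 -0.75 0.3 -0.6 -0.05 0

end [0.6001 0.2601 0.42  ]
```

Emit:
{"op": "send_rows", "data": {"commands": "0 0 -0.76 -0.22 -0.63 -0.05 0; 0 0 -0.76 -0.19 -0.65 -0.05 0; 0 0 -0.76 -0.15 -0.65 -0.05 0; 0 0 -0.76 -0.12 -0.66 -0.05 0; 0 0 -0.76 -0.08 -0.67 -0.05 0; 0 0 -0.76 -0.05 -0.67 -0.05 0; 0 0 -0.76 -0.01 -0.67 -0.05 0; 0 0 -0.76 0.02 -0.67 -0.05 0; 0 0 -0.76 0.06 -0.67 -0.05 0; 0 0 -0.76 0.1 -0.66 -0.05 0"}}

```text
time_s: 21.87
eef_pos: [0.6185, 0.1424, 0.4069]
tcp_rot: [0.984, 0.179, 0.0, 0.0]
wrist_force: [0.8, 0.4, 0.2]
width: 0.0465
```

Emit:
{"op": "send_rows", "data": {"commands": "0 0 -0.76 0.13 -0.66 -0.05 0; 0 0 -0.76 0.16 -0.65 -0.05 0; 0 0 -0.76 0.2 -0.64 -0.05 0; 0 0 -0.76 0.23 -0.63 -0.05 0; 0 0 0 0 0 0 0"}}

```text
time_s: 22.28
eef_pos: [0.6046, 0.2263, 0.4122]
tcp_rot: [0.958, 0.286, 0.0, -0.001]
wrist_force: [-1.0, 0.7, 0.2]
width: 0.0466
```

```bash
python3 st.py; python3 - <<'E'
from plan import *
for n in ('top','side'): grab(n,n+'7')
E
python3 ov.py 7 3.61 3.61 1
python3 - <<'E'
import sys; sys.path.insert(0,'.')
import os; os.chdir('.')
from h import *
a=cv2.imread('pics/top7.png')[120:220,260:400]; cv2.imwrite('pics/ze.png',cv2.resize(a,None,fx=5,fy=5,interpolation=cv2.INTER_CUBIC))
E
```

```text
t 22.28 th 1.417 r 0.2487 z 0.4122 psi -0.991 | Ft(ccw) 1.1 Fr 0.5 Fz 0.2 tq 0.05 w 0.0466 q [-0.82  0.55  0.58  1.81 -0.38  0.89 -1.06]
```

View pics/ov7.png

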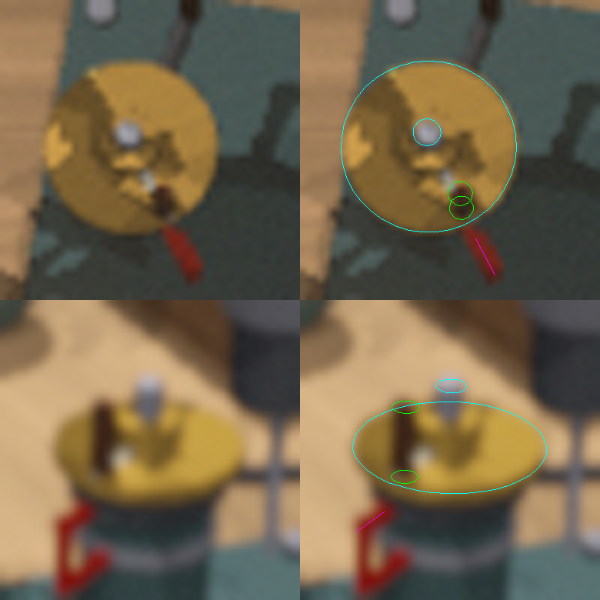

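View pics/ze.png

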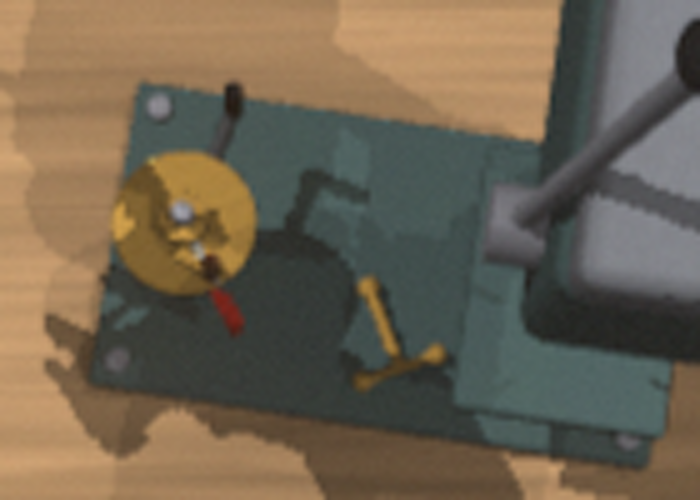

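View pics/top7.png

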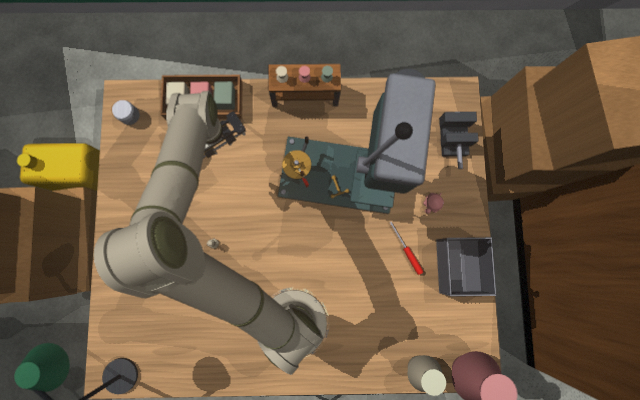

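```bash
python3 -c "
from cell import job,observe
print(observe()['time_s'],observe()['wrist_force']); job.finish_job()"
```

```text
22.3833 [-0.08189963 -1.39495028 -0.31968463]
the job is handed in; nothing more can be done
```

The lever stop is reset and the job was handed in at about 22.4 s, with the arm clear of the press.

- **Loosening:** I swung the lock ring about 0.6 rad anticlockwise. It started at about 4 N, then ran slack at around 1 N.
- **Wheel:** I turned the brass wheel about 0.98 rad anticlockwise by its crank pin, at about 5 N. In the last pictures the white line, pin and red index lie in a straight line. The pin's angle about the stop axis read 3.60 to 3.63 rad across the two cameras and the arm, and the index 3.60 to 3.62 rad, so they agree within about 0.02 rad. I judged by eye that tightening the ring did not shift the wheel.
- **Tightening:** The ring began to bind roughly 1 rad clockwise of where it first stood. I stopped with the wrist sensor reading 10.0 N tangentially while moving.
    - **Estimate at the handle:** The sensor read about 2 N while the ring was slack, though the ring's own friction should be under 1 N. There was also a small twist in the grip, about 0.14 N m. Allowing for both, I put the force at 10 N, give or take 1 N.
    - **Not checked:** The arm sprang on by about 2 mm as the fingers opened, which could have added up to 0.5 N. I did not feel the handle again after letting go.
- **Surroundings:** The pawn, chuck key and tortoise look undisturbed in the last top picture. The bowls and sanding block were hidden under the arm in that picture, so I did not check them at the end. The arm's path stayed above them.

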